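# Turn lantern panels brass side out on the easel and ready the lacquer brush

### The arm

A 7-joint arm with a two-finger parallel gripper is mounted at the origin on the work surface. World frame = base frame: x ahead of the robot, y to its left, z up, the work surface at z = 0. Lengths are in m, angles in rad, forces in N, time in s.
With the tool pointing down it reaches from about 0.425 to 0.875 m from the base axis. Payload 4.7 kg.
Tool frame: the origin (TCP) lies between the finger pads; the fingertips stand 19 mm ahead of it and the grasp point (between the pads) is the TCP (ctrl.tip_extent is the distance from the TCP to the fingertips, in m); z points along the fingers, y is the line along which they close (so a half turn about z gives the same grasp; the last joint's range is limited). The gripper opens to 87 mm and grips with 3 to 60 N. Pads are 19 mm wide; open, the fingers measure 117 mm over their backs; the gripper's body (75 mm by 190 mm) begins 51 mm behind the grasp point.
Start: joints at [0.014, 0.321, -0.07, 1.45, 0.023, 1.371, -0.057], TCP at [0.65, -0, 0.242] pointing down, gripper open.
Joint ranges: [-2.86, 2.86], [-0.3, 2.09], [-1.38, 1.24], [0.06, 2.45], [-1.56, 4.7], [0.09, 2.05], [-2.69, 2.69]. Speed limits (rad/s): [2.57, 2.57, 3.14, 3.14, 3.14, 3.14, 3.14].

### API

Orientations are given as a rotation vector (axis times angle).
In Python, from bench import ctrl gives the robot as it stands.
- The arm moves only by the shell command python3 -m crank 'ROWS' [OPENING] [FORCE]. ROWS is JSON, a list of rows, each an object of numbers: "tx", "ty", "tz": the shift along the tool's x, y, z in mm; "turn": the turn about the tool's z in units of 5 degrees (1.0 is 5 degrees). In form: [{"tx": .., "ty": .., "tz": .., "turn": ..}, ...]. A call has 1 to 5 rows; each row is the pose to reach, as a shift and turn from the pose commanded when the call began, along the tool's axes at that moment; what a row does not reach only later rows make up. A row lasts 1/8 s, in which the tool goes at most 62.5 mm and 10.7 degrees, less where a joint would pass 70% of its speed; a pose out of reach is approached as far as the arm can. A call with a gripper value outside its range is refused whole. OPENING is the finger opening in mm, from 0 to 87, set as the call begins (- or left out, the last holds). The fingers move at their own pace and stop on an object; FORCE is the grip in N (left out, the last holds). Time passes only in rows, so rows that repeat a pose let the fingers close. It gives the time, the measured TCP pose, the force, the opening and the grip force at its end, in the units of the state.
- ctrl.get_state(): the state, without advancing time (a new reading comes with each control period).
- ctrl.get_image(name): name is "scene" or "side" or "wrist"; returns (picture, depth): 480x640x3 uint8, red, green, blue; 480x640 float32, m along the optical axis (not along the pixel's ray), 0 where there is no reading.
- ctrl.camera_model(name): a dict with "intrinsics" (3x3 intrinsics, pixels), "origin" and "orientation" of the camera in the world. Camera axes: x right, y down, z forward; pixel columns grow to the right and rows downward; lengths in m; the calibration is good to about 2 mm. A picture is of the moment at which its call begins: read the wrist's pose just before it. camera_model takes no time and is no camera call; for the wrist camera it gives the pose at the moment of the call.
- ctrl.close_job(): hands the job in; it is judged then, once.
Trained networks look in the newest picture that a camera, given by its name, has taken for a name from the list of things; names that differ only in an ending like _2 or _b are one class to them, and where a whole thing is asked for, a point or a joint stands for the part that bears it (a point fixed in the world has none). Each returns a list of dicts, best first, with "confidence" (0 to 1); they miss things now and then, are a little off and sometimes report something else, mostly with a low value. They report only what shows in the picture. A call takes as long as a camera call. They do not tell look-alikes from the thing itself.
- ctrl.recognise(camera, query): "xyz" ([x, y, z] in m, in world coordinates, good to about 4 mm: the middle of the surface that is visible of it).
- ctrl.mark_of(camera, query): "xyz" ([x, y, z] in m, in world coordinates, good to about 4 mm: a listed point, or the origin of a listed thing).
The state is a dict: "time": time; "joint_positions": joint angles; "qd": joint speeds; "joint_torque": joint torques, N m; "position": TCP position; "tool_rot": TCP orientation; "ft_force": force on the tool from outside, world axes, zero at the start; "torque": the same for the moment, N m; "grip_width": opening from 0.0 (shut) to 1.0 (fully open); "grip_force": force on a finger pad.
Only numpy, scipy, OpenCV 4.12 (cv2) and the standard library are available. Lean on these libraries where they do the work, as an engineer would, in place of code of your own. Each camera call takes 0.05 s, during which the arm holds its last target. There are 200 camera calls.

### The job

The backs of the lantern panels are done: take every panel off the steel rack, turn it over and stand it upright (tall way) on the wooden easel's ledge, side by side, leaning back flat against its board with the brass face outwards. When all of them stand there, take the lid off the copper pot and set it aside, dip the bristles of the red brush well down into the pot for about a second, then lay the brush along the brush rest, in both forks, and put the lid back squarely on the pot. Do not tip the pot over, and leave everything else where it is.

Things in the scene. Friction and masses are not known exactly. Their poses are not given: they have to be found in the camera images.
- panel1: lantern panel, flat plate 66 mm wide, 106 tall, 10 thick, 0.13 kg: pale wood back, brass front with copper ornament. Origin at its centre; x out of the brass face, y along the width, z along the height. Starts leaning on the rack, brass face down against the board, wooden back up, z up; its top half stands free above the board. May be absent (None).
- panel2: lantern panel, flat plate 66 mm wide, 106 tall, 10 thick, 0.13 kg: pale wood back, brass front with copper ornament. Origin at its centre; x out of the brass face, y along the width, z along the height. Starts leaning on the rack, brass face down against the board, wooden back up, z up; its top half stands free above the board. May be absent (None).
- panel3: lantern panel, flat plate 66 mm wide, 106 tall, 10 thick, 0.13 kg: pale wood back, brass front with copper ornament. Origin at its centre; x out of the brass face, y along the width, z along the height. Starts leaning on the rack, brass face down against the board, wooden back up, z up; its top half stands free above the board. May be absent (None).
- panel4: lantern panel, flat plate 66 mm wide, 106 tall, 10 thick, 0.13 kg: pale wood back, brass front with copper ornament. Origin at its centre; x out of the brass face, y along the width, z along the height. Starts leaning on the rack, brass face down against the board, wooden back up, z up; its top half stands free above the board. May be absent (None).
- rack: dark steel rack, fixed, 380 mm long along its y, where the panels start, lower edge on the ledge. Sloped board facing its -x (the robot), leaning back 30 degrees from vertical, 52 mm high along the slope, over a narrow ledge at right angles to it, 20 mm deep, with a lip 5 mm high. Origin on the table, below the corner line of ledge and board.
- rack_edge (a point): middle of the corner line where the rack's ledge and board meet, 40 mm above the table
- easel: dark wooden display easel with brass lip, fixed, 380 mm long along its y. Sloped board facing its +x (away from the robot), leaning back 25 degrees from vertical (top towards -x), 52 mm high along the slope, over a narrow raised ledge at right angles to it, 20 mm deep, with a lip 5 mm high and thick. Origin on the table, below the corner line of ledge and board.
- easel_edge (a point): middle of the corner line where the easel's ledge and board meet, 70 mm above the table. A panel stood upright flat against the board has its centre 18 mm to the easel's -x and 50 mm above this line; there is room for four side by side
- brush: flat lacquer brush lying on the table, 205 mm long, 0.06 kg: red handle 145 mm long, 18 wide, 14 thick; steel ferrule 25 long, 30 wide, 14 thick; rigid black bristles 35 long, 32 wide, 12 thick. Origin on the handle's centre line, 105 mm from the bristles' end, 9 mm behind the balance point; x points to the bristles, z out of its flat side.
- brush_tip (a point): the middle of the bristles' end, 105 mm along the brush's x from its origin
- pot: open round copper lacquer pot, loose, 0.6 kg, 110 mm across, 65 mm tall, wall 4 mm, floor 5 mm thick, empty inside; starts covered by its lid. Origin at the centre of its underside; z up.
- lid: loose brass lid on the pot, 0.15 kg: disc 116 mm across, 5 mm thick, with an upright round dark wood knob on top, 24 mm across, 34 mm tall, and beneath it a round plug 88 mm across, 10 mm deep, that drops into the pot's mouth (102 mm inside). Origin at the centre of the disc's underside, which rests on the pot's rim (65 mm up); z up through the knob.
- pot_rim (a point): centre of the pot's mouth, 65 mm above the table
- rest: brush rest, fixed: wooden base 100 x 70 mm with two upright brass forks, 8 mm thick, at x = -35 and +35 mm. Each has a flat support 45 mm above the table between two horns 15 mm higher, 44 mm apart. Origin under the centre of its base; x runs from fork to fork, the way the brush is to lie (either way round). The brush then has its origin at z 0.052.
- glass_green_cup: bystander, leave alone: green drinking glass, 70 mm across, 95 tall
- glass_blue_cup: bystander, leave alone: blue drinking glass, 70 mm across, 95 tall
- brass_beaker: bystander, leave alone: brass beaker, 64 mm across, 80 tall
- polish_tin: bystander, leave alone: red polish tin, 60 mm across, 50 tall
- oil_jar: bystander, leave alone: closed jar with a brass lid, 66 mm across, 90 tall
Not all that is in view belongs to the job. What is shaped like the lid but green is not meant.

How it is judged:
By the outcome, as a careful person would: the job done as asked, in the order asked, and still so for the second after the job is handed in, with the robot touching nothing.
Of panel1, panel2, panel3, panel4 only 2 to 4 are there at a start; the rules pass over those that are not, and their reading is None.
At some moment in a run one of brush, pot may be knocked a few centimetres aside while the robot is not near it.
It also fails if it takes over 210 s, if anything falls off the work surface, if the arm or the gripper's body presses on something with over 40 N, if the wrist force passes 120 N, or if a joint passes its speed limit or range.

## Working session

There is one attempt and no reset: what is moved stays moved. The work goes in short steps, Python scripts to look and compute and a shell command to move; the robot and the scene stay as the last step left them, time stands still between calls to the robot, and variables do not carry over. Pictures are saved under pics/ and viewed, at most 14 in all, crops included, and the job is handed in when it is done.

```bash
ls; mkdir -p pics
cat > h.py <<'E'
import numpy as np, cv2
from scipy.spatial.transform import Rotation as R
from bench import ctrl
def shot(cam,fn=None,crop=None):
    p,d=ctrl.get_image(cam)
    if fn:
        q=p if crop is None else cv2.resize(p[crop[1]:crop[3],crop[0]:crop[2]],None,fx=crop[4],fy=crop[4])
        cv2.imwrite('pics/'+fn,q[:,:,::-1])
    return p,d
def cloud(cam,d):
    m=ctrl.camera_model(cam);K=np.array(m['intrinsics']);o=np.array(m['orientation'])
    Rm=o if o.shape==(3,3) else R.from_rotvec(o).as_matrix()
    v,u=np.mgrid[:480,:640]
    P=np.stack([(u-K[0,2])/K[0,0]*d,(v-K[1,2])/K[1,1]*d,d],-1)@Rm.T+np.array(m['origin'])
    P[d<=0]=np.nan
    return P
def pix(cam,x):
    m=ctrl.camera_model(cam);K=np.array(m['intrinsics']);o=np.array(m['orientation'])
    Rm=o if o.shape==(3,3) else R.from_rotvec(o).as_matrix()
    c=K@(Rm.T@(np.array(x)-m['origin']));return (c[:2]/c[2]).round().astype(int)
E
python3 - <<'E'
from h import *
np.set_printoptions(precision=3,suppress=True)
s=ctrl.get_state();print(s['time'],s['position'],R.from_rotvec(s['tool_rot']).as_matrix(),ctrl.tip_extent)
for c in ('scene','side'):
    p,d=shot(c,c+'0.png'); m=ctrl.camera_model(c);print(c,np.array(m['origin']),np.array(m['orientation']).round(2).tolist())
    for q in ['panel1','rack_edge','easel_edge','brush','brush_tip','pot','lid','rest']:
        for r in ctrl.mark_of(c,q)[:5]: print(c,q,np.array(r['xyz']),round(r['confidence'],2),pix(c,r['xyz']))
E
```

```text
pics
0.0 [ 0.649 -0.     0.24 ] [[-0.     1.    -0.002]
 [ 1.     0.    -0.   ]
 [-0.    -0.002 -1.   ]] 0.019
scene [1.558 0.022 1.097] [-1.72, -1.77, 0.78]
scene panel1 [0.551 0.306 0.   ] 0.67 [424 285]
scene panel1 [0.455 0.135 0.088] 0.56 [366 240]
scene panel1 [0.457 0.041 0.09 ] 0.55 [335 239]
scene panel1 [0.362 0.314 0.002] 0.5 [419 241]
scene panel1 [ 0.451 -0.31   0.007] 0.39 [221 256]
scene easel_edge [ 0.687 -0.022  0.067] 0.72 [311 303]
scene brush [ 0.345 -0.334  0.006] 0.79 [219 234]
scene brush_tip [0.458 0.131 0.089] 0.53 [365 240]
scene brush_tip [0.458 0.041 0.088] 0.46 [334 240]
scene pot [0.553 0.307 0.001] 0.58 [424 285]
scene lid [0.552 0.308 0.068] 0.55 [428 269]
scene lid [0.213 0.265 0.006] 0.55 [400 210]
scene rest [ 0.587 -0.309 -0.003] 0.95 [214 291]
scene rest [0.459 0.04  0.088] 0.16 [334 240]
side [ 0.012 -1.049  0.997] [-2.2, 0.45, -0.21]
side panel1 [0.462 0.044 0.091] 0.9 [316 223]
side panel1 [0.455 0.138 0.084] 0.84 [300 205]
side panel1 [ 0.306  0.425 -0.   ] 0.18 [217 188]
side rack_edge [ 0.69  -0.021  0.003] 0.66 [409 243]
side easel_edge [ 0.685 -0.029  0.071] 0.96 [411 224]
side easel_edge [0.553 0.304 0.062] 0.25 [311 172]
side brush [ 0.355 -0.339  0.006] 0.72 [342 375]
side brush_tip [ 0.451 -0.309  0.007] 0.96 [377 350]
side pot [ 0.341 -0.466  0.003] 0.74 [363 429]
side pot [0.549 0.306 0.001] 0.68 [310 190]
side lid [0.55  0.311 0.062] 0.96 [309 171]
side lid [0.211 0.267 0.009] 0.83 [197 223]
side rest [ 0.584 -0.308 -0.002] 0.83 [431 334]
side rest [ 0.687 -0.022  0.005] 0.7 [408 243]
```

```bash
ls pics; python3 -m crank --help | head -20
```

```text
scene0.png
side0.pnginvalid input: not JSON, or not a number
```

View pics/scene0.png

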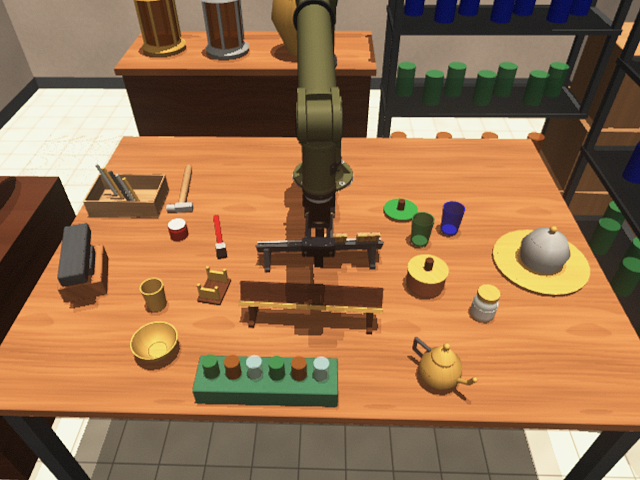

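View pics/side0.png

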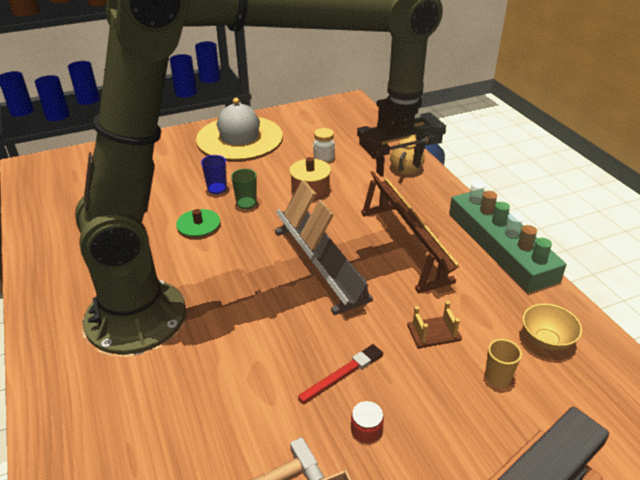

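Scene view: the rack (258–381, 250) carries panels at (335,239) and (366,240). The easel is at (311,303), the rest at (214,291), the brush at (219,234), and the pot with its brass lid at (428,270). The side view confirms only two panels, at (316,223) and (300,205).

Candidates: for the lid, brass on the pot at (428,270) against green on the table at (400,210), so I choose the brass one. For the panels, the two wooden plates on the rack at (335,239) and (366,240), which the networks also confused with the pot (424,285) and the brush tip. For the pot, copper at (424,285) against the teapot (440,370), the bowl (155,345) and the cloche (545,250), so I choose the first.

Run:
```python
from h import *
np.set_printoptions(precision=4,suppress=True)
p,d=shot('side','crop1.png',(250,160,470,325,3.4)); A=cloud('side',d); p2,d2=shot('scene'); B=cloud('scene',d2)
def fit(P,msk,n):
    Q=P[msk]; 
    if len(Q)<10: print(n,len(Q));return
    c=np.median(Q,0);
    for _ in range(4):
        u,s,vt=np.linalg.svd(Q-Q.mean(0),full_matrices=False);nn=vt[2];r=np.abs((Q-Q.mean(0))@nn);Q=Q[r<max(2.0*np.median(r),.002)]
    print(n,len(Q),'mean',Q.mean(0),'n',nn,'yaw',np.degrees(np.arctan2(nn[1],nn[0])),'min',np.percentile(Q,1,0),'max',np.percentile(Q,99,0))
with np.errstate(all='ignore'):
    for y in (0.04,0.135):
        for nm,C in (('side',A),('scene',B)):
            fit(C,(C[...,0]>.42)&(C[...,0]<.51)&(abs(C[...,1]-y)<.05)&(C[...,2]>.09)&(C[...,2]<.16),nm+' panel%.2f'%y)
    fit(A,(A[...,0]>.42)&(A[...,0]<.47)&(abs(A[...,1]+.11)<.09)&(A[...,2]>.05)&(A[...,2]<.082),'rackboard side')
    fit(B,(B[...,0]>.64)&(B[...,0]<.69)&(abs(B[...,1]+.02)<.18)&(B[...,2]>.085)&(B[...,2]<.115),'easelboard scene')
    E=B[(B[...,0]>.62)&(B[...,0]<.72)&(abs(B[...,1]+.02)<.25)&(B[...,2]>.085)&(B[...,2]<.13)];print('easel ext',np.percentile(E,[.5,99.5],0))
    E=A[(A[...,0]>.40)&(A[...,0]<.48)&(abs(A[...,1]+.02)<.25)&(A[...,2]>.055)&(A[...,2]<.09)];print('rack ext',np.percentile(E,[.5,99.5],0))
```

```text
side panel0.04 267 mean [0.4689 0.0403 0.1143] n [-0.8574 -0.0614  0.5109] yaw -175.9033944060728 min [0.4536 0.0069 0.0906] max [0.4838 0.0732 0.1369]
scene panel0.04 64 mean [0.4798 0.0551 0.1147] n [-0.8822  0.0094  0.4709] yaw 179.39173474599312 min [0.465  0.012  0.0906] max [0.4914 0.0738 0.1359]
side panel0.14 229 mean [0.4636 0.1352 0.115 ] n [-0.8579 -0.0686  0.5092] yaw -175.42699978136963 min [0.4476 0.1027 0.0906] max [0.4792 0.1681 0.1372]
scene panel0.14 121 mean [0.4744 0.136  0.1136] n [-0.882  -0.0546  0.4681] yaw -176.45578676218534 min [0.461  0.1042 0.0904] max [0.4864 0.1689 0.1347]
rackboard side 496 mean [ 0.4471 -0.1123  0.061 ] n [ 0.3573  0.0383 -0.9332] yaw 6.11316429844081 min [ 0.4207 -0.1951  0.0502] max [ 0.469  -0.0233  0.0736]
easelboard scene 948 mean [ 0.6726 -0.019   0.0999] n [-0.8738  0.0398 -0.4846] yaw 177.38975561326313 min [ 0.6574 -0.1956  0.0852] max [0.687  0.1566 0.1148]
easel ext [[ 0.6533 -0.2115  0.0851]
 [ 0.7138  0.1646  0.1186]]
rack ext [[ 0.4107 -0.1943  0.0551]
 [ 0.479   0.1807  0.0893]]
```

View pics/crop1.png

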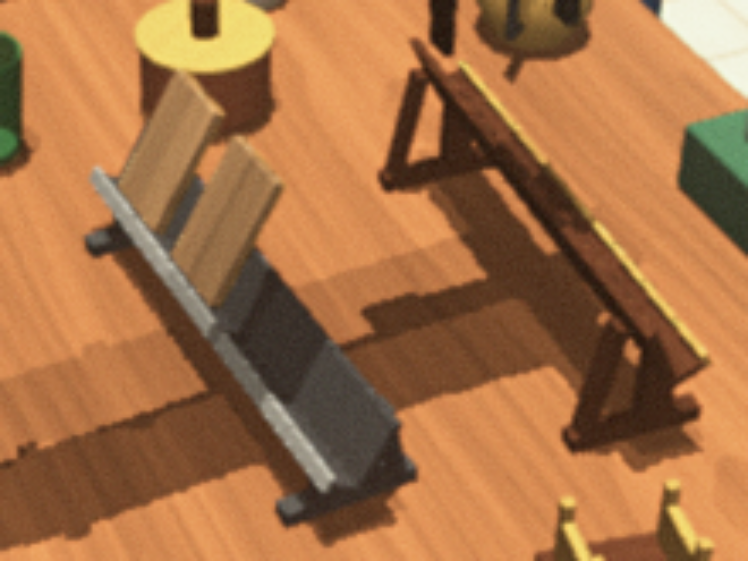

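```bash
cat >> h.py <<'E'
def rel(xyz,yaw=None):
    "shift in tool mm and turn units to reach TCP xyz with tool-y yaw (deg from world +x)"
    s=ctrl.get_state();M=R.from_rotvec(s['tool_rot']).as_matrix()
    d=M.T@(np.array(xyz)-s['position'])*1000
    y0=np.degrees(np.arctan2(M[1,1],M[0,1]))
    t=0 if yaw is None else -((yaw-y0+90)%180-90)/5
    print('rel',xyz,'->',d.round(1),'turn',round(t,2),'| at',np.array(s['position']).round(4),'yaw',round(y0,2),'t',round(s['time'],2),'g',round(s['grip_width']*87,1),round(s['grip_force'],1),'F',np.array(s['ft_force']).round(1))
E
python3 -m crank '[{"tx":40,"ty":-175,"turn":-0.8},{"tx":40,"ty":-175,"turn":-0.8},{"tx":40,"ty":-175,"turn":-0.8},{"tx":40,"ty":-175,"turn":-0.8},{"tx":40,"ty":-175,"turn":-0.8}]' 87 20
python3 - <<'E'
from h import *
rel([.474,.04,.12],4)
E
```

```text
rel [0.474, 0.04, 0.12] -> [  40.  -176.   121.6] turn -0.8 | at [ 0.65   -0.      0.2416] yaw -0.0 t 1.0 g 87.0 0.0 F [ 0.1 -0.6  0.4]$[0]: bad value
```

```bash
python3 -m crank '[{"tx":40,"ty":-175,"tz":0,"turn":-0.8},{"tx":40,"ty":-175,"tz":0,"turn":-0.8},{"tx":40,"ty":-175,"tz":0,"turn":-0.8},{"tx":40,"ty":-175,"tz":0,"turn":-0.8},{"tx":40,"ty":-175,"tz":0,"turn":-0.8}]' 87 20
python3 - <<'E'
from h import *
rel([.474,.04,.12],4)
E
```

```text
time: 1.62
position: [0.4757, 0.0398, 0.2423]
tool_rot: [2.141, 2.296, 0.002]
ft_force: [0.4, -0.6, -0.3]
grip_width: 1.003
grip_force: 0.0
rel [0.474, 0.04, 0.12] -> [  0.4  -1.9 122.3] turn -0.0 | at [0.4757 0.0398 0.2423] yaw 4.0 t 1.62 g 87.2 0.0 F [ 0.4 -0.6 -0.3]
```

Works. Descend, partly close, pull the top back to vertical, then grip.

```bash
python3 -m crank '[{"tx":0,"ty":-2,"tz":60,"turn":0},{"tx":0,"ty":-2,"tz":122,"turn":0},{"tx":0,"ty":-2,"tz":122,"turn":0}]' 87 20
python3 -m crank '[{"tx":0,"ty":0,"tz":0,"turn":0},{"tx":0,"ty":0,"tz":0,"turn":0},{"tx":0,"ty":0,"tz":0,"turn":0}]' 46 20
python3 -m crank '[{"tx":0,"ty":-10,"tz":0,"turn":0},{"tx":0,"ty":-20,"tz":0,"turn":0},{"tx":0,"ty":-30,"tz":0,"turn":0},{"tx":0,"ty":-40,"tz":0,"turn":0},{"tx":0,"ty":-40,"tz":0,"turn":0}]'
python3 -m crank '[{"tx":0,"ty":0,"tz":0,"turn":0},{"tx":0,"ty":0,"tz":0,"turn":0},{"tx":0,"ty":0,"tz":0,"turn":0},{"tx":0,"ty":0,"tz":0,"turn":0},{"tx":0,"ty":0,"tz":0,"turn":0}]' 5 20
python3 - <<'E'
from h import *
rel([.433,.04,.12],4)
shot('side','g1.png',(250,140,450,290,3))
E
```

```text
time: 2.0
position: [0.4702, 0.039, 0.1154]
tool_rot: [-2.139, -2.292, 0.012]
ft_force: [0.2, -0.6, 0.8]
grip_width: 1.001
grip_force: 0.0
time: 2.38
position: [0.4745, 0.04, 0.1215]
tool_rot: [2.141, 2.296, 0.004]
ft_force: [-0.1, -0.1, -0.2]
grip_width: 0.748
grip_force: 0.0
time: 3.0
position: [0.4321, 0.0369, 0.1194]
tool_rot: [-2.143, -2.297, 0.001]
ft_force: [0.5, -1.2, 0.1]
grip_width: 0.527
grip_force: 0.1
time: 3.62
position: [0.4333, 0.0371, 0.1196]
tool_rot: [2.142, 2.297, 0.001]
ft_force: [1.1, -0.4, -0.3]
grip_width: 0.116
grip_force: 20.0
rel [0.433, 0.04, 0.12] -> [ 2.9 -0.1 -0.4] turn -0.0 | at [0.4333 0.0371 0.1196] yaw 4.0 t 3.62 g 10.1 20.0 F [ 1.1 -0.4 -0.3]
```

View pics/g1.png

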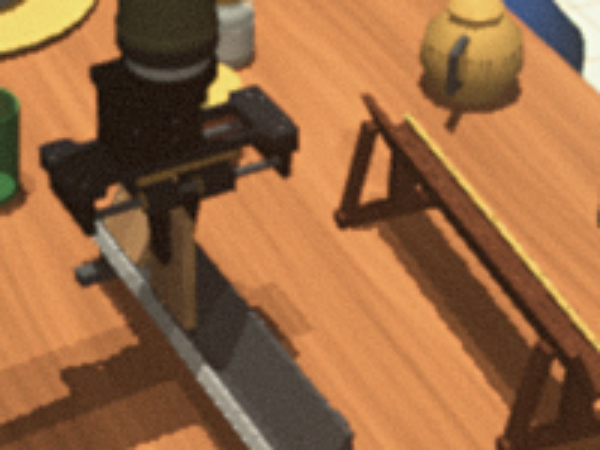

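```bash
python3 -m crank '[{"tx":0,"ty":0,"tz":-20,"turn":0},{"tx":0,"ty":0,"tz":-50,"turn":0},{"tx":0,"ty":0,"tz":-80,"turn":0},{"tx":0,"ty":0,"tz":-100,"turn":0},{"tx":0,"ty":0,"tz":-100,"turn":0}]'
python3 - <<'E'
from h import *
rel([.692,-.067,.22],-2.6)
E
```

```text
time: 4.3
position: [0.4339, 0.0372, 0.2206]
tool_rot: [2.141, 2.296, 0.003]
ft_force: [-0.1, 0.1, -2.0]
grip_width: 0.116
grip_force: 20.0
rel [0.692, -0.067, 0.22] -> [-121.9  250.2    1.3] turn 1.32 | at [0.4339 0.0372 0.2206] yaw 4.0 t 4.3 g 10.1 20.0 F [-0.1  0.1 -2. ]
```

```bash
python3 -m crank '[{"tx":-25,"ty":50,"tz":0,"turn":0.3},{"tx":-49,"ty":100,"tz":0,"turn":0.6},{"tx":-73,"ty":150,"tz":0,"turn":1},{"tx":-97,"ty":200,"tz":0,"turn":1.32},{"tx":-122,"ty":250,"tz":0,"turn":1.32}]'
python3 -m crank '[{"tx":0,"ty":0,"tz":0,"turn":0},{"tx":0,"ty":0,"tz":0,"turn":0}]'
python3 - <<'E'
from h import *
np.set_printoptions(precision=4,suppress=True)
rel([.692,-.067,.155],-2.6)
p,d=shot('scene','p1.png',(220,190,420,340,3));B=cloud('scene',d)
with np.errstate(all='ignore'):
    m=(B[...,0]>.67)&(B[...,0]<.73)&(abs(B[...,1]+.067)<.06)&(B[...,2]>.13)&(B[...,2]<.19)
    Q=B[m];print(len(Q),np.percentile(Q,[2,50,98],0)); print('hang low z',np.nanpercentile(Q[:,2],2))
    m=(B[...,0]>.685)&(B[...,0]<.72)&(abs(B[...,1]+.067)<.028)&(B[...,2]>.05)&(B[...,2]<.25);Q=B[m]
    print(np.polyfit(Q[:,2],Q[:,0],1))
E
```

```text
time: 4.92
position: [0.6918, -0.0677, 0.2171]
tool_rot: [-2.27, -2.169, 0.003]
ft_force: [1.2, 0.0, -0.9]
grip_width: 0.115
grip_force: 20.0
time: 5.18
position: [0.6899, -0.0668, 0.2172]
tool_rot: [-2.269, -2.168, 0.004]
ft_force: [-0.3, 0.9, -0.4]
grip_width: 0.113
grip_force: 20.0
rel [0.692, -0.067, 0.155] -> [-0.2  2.3 62.2] turn 0.0 | at [ 0.6899 -0.0668  0.2172] yaw -2.59 t 5.17 g 9.9 20.0 F [-0.3  0.9 -0.4]
283 [[ 0.6912 -0.0967  0.1405]
 [ 0.6957 -0.0623  0.162 ]
 [ 0.7002 -0.0322  0.1834]]
hang low z 0.1405093571749654
[-0.0604  0.7059]
```

View pics/p1.png

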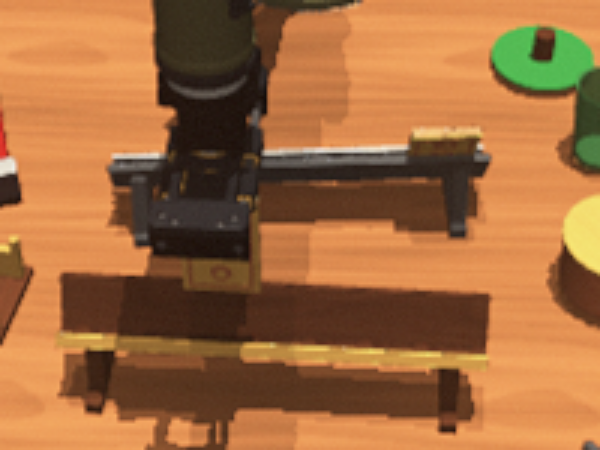

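The panel hangs upright in the gripper, brass outward, at about (222,275) in the crop. Lower it onto the ledge.

```bash
python3 -m crank '[{"tx":0,"ty":2,"tz":30,"turn":0},{"tx":0,"ty":2,"tz":55,"turn":0},{"tx":0,"ty":2,"tz":58,"turn":0},{"tx":0,"ty":2,"tz":58,"turn":0}]'
python3 -m crank '[{"tx":0,"ty":0,"tz":2,"turn":0},{"tx":0,"ty":0,"tz":4,"turn":0},{"tx":0,"ty":0,"tz":4,"turn":0}]'
python3 -m crank '[{"tx":0,"ty":0,"tz":2,"turn":0},{"tx":0,"ty":0,"tz":4,"turn":0},{"tx":0,"ty":0,"tz":4,"turn":0}]'
```

```text
time: 5.72
position: [0.693, -0.0668, 0.163]
tool_rot: [2.27, 2.171, 0.002]
ft_force: [0.4, 0.4, -1.5]
grip_width: 0.114
grip_force: 20.0
time: 6.1
position: [0.6931, -0.0673, 0.1578]
tool_rot: [2.271, 2.17, 0.0]
ft_force: [0.2, 0.8, -1.1]
grip_width: 0.111
grip_force: 20.0
time: 6.48
position: [0.6928, -0.0673, 0.1532]
tool_rot: [-2.271, -2.17, 0.001]
ft_force: [-0.2, -0.2, -1.1]
grip_width: 0.113
grip_force: 20.0
```

```bash
python3 -m crank '[{"tx":0,"ty":0,"tz":2,"turn":0},{"tx":0,"ty":0,"tz":3,"turn":0},{"tx":0,"ty":0,"tz":3,"turn":0}]'
python3 -m crank '[{"tx":0,"ty":0,"tz":2,"turn":0},{"tx":0,"ty":0,"tz":3,"turn":0},{"tx":0,"ty":0,"tz":3,"turn":0}]'
```

```text
time: 6.85
position: [0.6931, -0.0673, 0.1511]
tool_rot: [2.271, 2.17, 0.001]
ft_force: [-0.5, -0.3, 0.9]
grip_width: 0.116
grip_force: 20.0
time: 7.22
position: [0.6932, -0.0673, 0.1509]
tool_rot: [2.27, 2.17, 0.002]
ft_force: [-4.6, -0.2, 12.7]
grip_width: 0.113
grip_force: 20.0
```

```bash
python3 -m crank '[{"tx":0,"ty":-6,"tz":-1,"turn":0},{"tx":0,"ty":-14,"tz":-2,"turn":0},{"tx":0,"ty":-22,"tz":-2,"turn":0},{"tx":0,"ty":-30,"tz":-2,"turn":0},{"tx":0,"ty":-37,"tz":-2,"turn":0}]' 60 20
python3 -m crank '[{"tx":0,"ty":-6,"tz":0,"turn":0},{"tx":0,"ty":-12,"tz":0,"turn":0},{"tx":0,"ty":-18,"tz":0,"turn":0},{"tx":0,"ty":-20,"tz":0,"turn":0},{"tx":0,"ty":-20,"tz":0,"turn":0}]'
python3 - <<'E'
from h import *
np.set_printoptions(precision=4,suppress=True)
p,d=shot('scene','p2.png',(220,190,420,340,3));B=cloud('scene',d)
with np.errstate(all='ignore'):
    m=(B[...,0]>.63)&(B[...,0]<.72)&(abs(B[...,1]+.067)<.03)&(B[...,2]>.09)&(B[...,2]<.135);Q=B[m]
    print(len(Q),np.polyfit(Q[:,2]-.1,Q[:,0],1))
E
```

```text
time: 7.85
position: [0.6554, -0.0656, 0.1495]
tool_rot: [-2.271, -2.17, 0.0]
ft_force: [-0.2, -0.4, 0.4]
grip_width: 0.593
grip_force: 0.0
time: 8.48
position: [0.6361, -0.0647, 0.1497]
tool_rot: [2.271, 2.17, 0.0]
ft_force: [0.6, 0.2, 0.8]
grip_width: 0.693
grip_force: 0.0
390 [-0.5594  0.685 ]
```

View pics/p2.png

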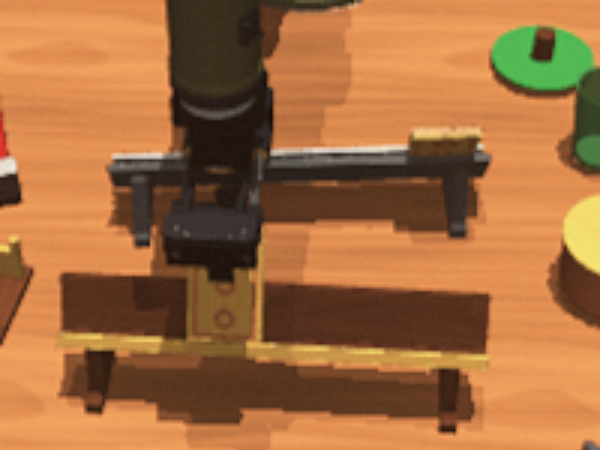

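```bash
python3 -m crank '[{"tx":0,"ty":-2,"tz":0,"turn":0},{"tx":0,"ty":-4,"tz":0,"turn":0},{"tx":0,"ty":-4,"tz":0,"turn":0}]'
python3 -m crank '[{"tx":0,"ty":4,"tz":0,"turn":0},{"tx":0,"ty":4,"tz":-30,"turn":0},{"tx":0,"ty":4,"tz":-60,"turn":0},{"tx":0,"ty":4,"tz":-90,"turn":0},{"tx":0,"ty":4,"tz":-90,"turn":0}]' 75
python3 - <<'E'
from h import *
np.set_printoptions(precision=4,suppress=True)
rel([.469,.135,.22],4)
p,d=shot('scene');B=cloud('scene',d)
with np.errstate(all='ignore'):
    for z0,z1 in ((.09,.115),(.12,.165),(.09,.165)):
        m=(B[...,0]>.61)&(B[...,0]<.72)&(abs(B[...,1]+.065)<.028)&(B[...,2]>z0)&(B[...,2]<z1);Q=B[m]
        print(len(Q),np.polyfit(Q[:,2]-.1,Q[:,0],1),Q.min(0),Q.max(0))
E
```

```text
time: 8.9
position: [0.6336, -0.0646, 0.1504]
tool_rot: [2.269, 2.168, 0.004]
ft_force: [5.5, 0.4, 0.8]
grip_width: 0.691
grip_force: 2.2
time: 9.52
position: [0.6368, -0.0648, 0.242]
tool_rot: [2.27, 2.169, 0.003]
ft_force: [0.5, -0.7, 0.1]
grip_width: 0.859
grip_force: 0.0
rel [0.469, 0.135, 0.22] -> [ 192.  -176.7   21.5] turn -1.32 | at [ 0.6368 -0.0648  0.242 ] yaw -2.6 t 9.53 g 74.8 0.0 F [ 0.5 -0.7  0.1]
243 [-0.6996  0.6874] [ 0.6718 -0.0921  0.0901] [ 0.702  -0.0387  0.115 ]
445 [-0.7225  0.6868] [ 0.632  -0.0926  0.1202] [ 0.6788 -0.037   0.1649]
734 [-0.7336  0.6873] [ 0.632  -0.0926  0.0901] [ 0.702  -0.037   0.1649]
```

```bash
python3 -m crank '[{"tx":38,"ty":-35,"tz":0,"turn":-0.3},{"tx":77,"ty":-70,"tz":0,"turn":-0.6},{"tx":116,"ty":-106,"tz":0,"turn":-1},{"tx":155,"ty":-142,"tz":0,"turn":-1.32},{"tx":194,"ty":-177,"tz":0,"turn":-1.32}]' 87
python3 -m crank '[{"tx":0,"ty":0,"tz":0,"turn":0},{"tx":0,"ty":0,"tz":0,"turn":0}]'
python3 - <<'E'
from h import *
np.set_printoptions(precision=4,suppress=True)
rel([.4685,.137,.12],4)
p,d=shot('scene');B=cloud('scene',d)
def fit(m,n):
    Q=B[m]
    for _ in range(5):
        nn=np.linalg.svd(Q-Q.mean(0),full_matrices=False)[2][2];r=np.abs((Q-Q.mean(0))@nn);Q=Q[r<max(2*np.median(r),.002)]
    nn*=np.sign(nn[0]);print(n,len(Q),Q.mean(0),'lean',np.degrees(np.arcsin(nn[2])),'yaw',np.degrees(np.arctan2(nn[1],nn[0])))
with np.errstate(all='ignore'):
    X,Y,Z=B[...,0],B[...,1],B[...,2]
    fit((X>.61)&(X<.72)&(abs(Y+.065)<.028)&(Z>.09)&(Z<.16),'panel')
    fit((X>.61)&(X<.72)&(abs(Y-.05)<.07)&(Z>.085)&(Z<.112),'board')
E
```

```text
time: 10.2
position: [0.4655, 0.1379, 0.2377]
tool_rot: [-2.141, -2.297, 0.005]
ft_force: [1.2, -0.6, -0.1]
grip_width: 1.001
grip_force: 0.0
time: 10.45
position: [0.4676, 0.1362, 0.2384]
tool_rot: [-2.143, -2.297, 0.004]
ft_force: [0.1, -0.0, 0.5]
grip_width: 0.999
grip_force: 0.0
rel [0.4685, 0.137, 0.12] -> [  0.9   1.2 118.4] turn -0.0 | at [0.4676 0.1362 0.2384] yaw 3.99 t 10.45 g 86.9 0.0 F [ 0.1 -0.   0.5]
panel 377 [ 0.6687 -0.0666  0.1252] lean 36.489651262906435 yaw -3.478873937318636
board 336 [0.6767 0.0492 0.0981] lean 28.998428515090147 yaw -2.1385388229393096
```

```bash
python3 -m crank '[{"tx":1,"ty":1,"tz":60,"turn":0},{"tx":1,"ty":1,"tz":110,"turn":0},{"tx":1,"ty":1,"tz":118,"turn":0},{"tx":1,"ty":1,"tz":118,"turn":0}]' 87 20
python3 -m crank '[{"tx":0,"ty":0,"tz":0,"turn":0},{"tx":0,"ty":0,"tz":0,"turn":0},{"tx":0,"ty":0,"tz":0,"turn":0}]' 46 20
python3 -m crank '[{"tx":0,"ty":-10,"tz":0,"turn":0},{"tx":0,"ty":-20,"tz":0,"turn":0},{"tx":0,"ty":-30,"tz":0,"turn":0},{"tx":0,"ty":-40,"tz":0,"turn":0},{"tx":0,"ty":-41,"tz":0,"turn":0}]'
python3 -m crank '[{"tx":0,"ty":0,"tz":0,"turn":0},{"tx":0,"ty":0,"tz":0,"turn":0},{"tx":0,"ty":0,"tz":0,"turn":0},{"tx":0,"ty":0,"tz":0,"turn":0},{"tx":0,"ty":0,"tz":0,"turn":0}]' 5 20
python3 -m crank '[{"tx":0,"ty":0,"tz":-20,"turn":0},{"tx":0,"ty":0,"tz":-50,"turn":0},{"tx":0,"ty":0,"tz":-80,"turn":0},{"tx":0,"ty":0,"tz":-100,"turn":0},{"tx":0,"ty":0,"tz":-100,"turn":0}]'
python3 - <<'E'
from h import *
rel([.694,.02,.22],-2.6)
E
```

```text
time: 11.0
position: [0.4698, 0.1376, 0.1221]
tool_rot: [-2.144, -2.296, 0.0]
ft_force: [-0.0, 0.1, 0.2]
grip_width: 1.001
grip_force: 0.0
time: 11.38
position: [0.4696, 0.1384, 0.1226]
tool_rot: [2.142, 2.297, 0.002]
ft_force: [-0.0, -0.1, 0.1]
grip_width: 0.742
grip_force: 0.0
time: 12.0
position: [0.4271, 0.1352, 0.1214]
tool_rot: [-2.142, -2.298, 0.001]
ft_force: [0.7, -0.1, 0.4]
grip_width: 0.529
grip_force: 0.1
time: 12.62
position: [0.428, 0.1353, 0.1213]
tool_rot: [-2.142, -2.297, 0.001]
ft_force: [0.3, 0.7, -0.8]
grip_width: 0.111
grip_force: 20.0
time: 13.25
position: [0.4289, 0.1356, 0.2227]
tool_rot: [2.142, 2.296, 0.004]
ft_force: [-0.1, -0.6, -1.9]
grip_width: 0.114
grip_force: 20.0
rel [0.694, 0.02, 0.22] -> [-133.8  256.4    3.3] turn 1.32 | at [0.4289 0.1356 0.2227] yaw 4.0 t 13.25 g 10.0 20.0 F [-0.1 -0.6 -1.9]
```

```bash
python3 -m crank '[{"tx":-27,"ty":51,"tz":0,"turn":0.3},{"tx":-54,"ty":102,"tz":0,"turn":0.6},{"tx":-81,"ty":154,"tz":0,"turn":1},{"tx":-108,"ty":206,"tz":0,"turn":1.32},{"tx":-134,"ty":256,"tz":0,"turn":1.32}]'
python3 -m crank '[{"tx":0,"ty":0,"tz":0,"turn":0},{"tx":0,"ty":0,"tz":0,"turn":0}]'
python3 - <<'E'
from h import *
rel([.694,.02,.157],-2.6)
E
```

```text
time: 13.88
position: [0.6937, 0.0186, 0.219]
tool_rot: [-2.27, -2.169, 0.004]
ft_force: [0.5, 0.5, -1.2]
grip_width: 0.113
grip_force: 20.0
time: 14.12
position: [0.6917, 0.0201, 0.2192]
tool_rot: [-2.269, -2.169, 0.004]
ft_force: [-1.4, 0.2, -1.2]
grip_width: 0.118
grip_force: 20.0
rel [0.694, 0.02, 0.157] -> [-0.   2.6 62.2] turn 0.0 | at [0.6917 0.0201 0.2192] yaw -2.58 t 14.12 g 10.3 20.0 F [-1.4  0.2 -1.2]
```

```bash
python3 -m crank '[{"tx":0,"ty":0,"tz":30,"turn":0},{"tx":0,"ty":0,"tz":55,"turn":0},{"tx":0,"ty":0,"tz":62,"turn":0},{"tx":0,"ty":0,"tz":62,"turn":0}]'
python3 -m crank '[{"tx":0,"ty":0,"tz":2,"turn":0},{"tx":0,"ty":0,"tz":4,"turn":0},{"tx":0,"ty":0,"tz":4,"turn":0}]'
python3 -m crank '[{"tx":0,"ty":0,"tz":2,"turn":0},{"tx":0,"ty":0,"tz":3,"turn":0},{"tx":0,"ty":0,"tz":3,"turn":0}]'
```

```text
time: 14.62
position: [0.6922, 0.0203, 0.1601]
tool_rot: [-2.27, -2.172, -0.0]
ft_force: [0.1, -0.5, -0.5]
grip_width: 0.114
grip_force: 20.0
time: 15.0
position: [0.6929, 0.0194, 0.1559]
tool_rot: [2.271, 2.17, 0.0]
ft_force: [-0.0, 1.2, -1.7]
grip_width: 0.108
grip_force: 20.0
time: 15.38
position: [0.6927, 0.0194, 0.1523]
tool_rot: [-2.271, -2.17, 0.0]
ft_force: [-0.1, -0.2, -2.6]
grip_width: 0.11
grip_force: 20.0
```

```bash
python3 -m crank '[{"tx":0,"ty":0,"tz":2,"turn":0},{"tx":0,"ty":0,"tz":3,"turn":0},{"tx":0,"ty":0,"tz":3,"turn":0}]'
python3 -m crank '[{"tx":0,"ty":0,"tz":1,"turn":0},{"tx":0,"ty":0,"tz":2,"turn":0},{"tx":0,"ty":0,"tz":2,"turn":0}]'
```

```text
time: 15.75
position: [0.6931, 0.0195, 0.1513]
tool_rot: [2.271, 2.17, 0.001]
ft_force: [-1.4, 0.7, 5.6]
grip_width: 0.114
grip_force: 20.0
time: 16.12
position: [0.6931, 0.0195, 0.1511]
tool_rot: [2.27, 2.169, 0.002]
ft_force: [-4.6, -0.3, 12.2]
grip_width: 0.117
grip_force: 20.0
```

```bash
python3 -m crank '[{"tx":0,"ty":-6,"tz":-1,"turn":0},{"tx":0,"ty":-14,"tz":-1,"turn":0},{"tx":0,"ty":-22,"tz":-1,"turn":0},{"tx":0,"ty":-30,"tz":-1,"turn":0},{"tx":0,"ty":-36,"tz":-1,"turn":0}]' 60 20
python3 -m crank '[{"tx":0,"ty":-6,"tz":0,"turn":0},{"tx":0,"ty":-12,"tz":0,"turn":0},{"tx":0,"ty":-17,"tz":0,"turn":0},{"tx":0,"ty":-17,"tz":0,"turn":0},{"tx":0,"ty":-14,"tz":0,"turn":0}]'
python3 -m crank '[{"tx":0,"ty":0,"tz":0,"turn":0},{"tx":0,"ty":0,"tz":-30,"turn":0},{"tx":0,"ty":0,"tz":-60,"turn":0},{"tx":0,"ty":0,"tz":-90,"turn":0},{"tx":0,"ty":0,"tz":-90,"turn":0}]' 75
cat >> h.py <<'E'
def lean(y,hw=.028,z0=.09,z1=.16,B=None):
    if B is None: B=cloud('scene',shot('scene')[1])
    X,Y,Z=B[...,0],B[...,1],B[...,2]
    with np.errstate(all='ignore'): Q=B[(X>.6)&(X<.72)&(abs(Y-y)<hw)&(Z>z0)&(Z<z1)]
    for _ in range(5):
        nn=np.linalg.svd(Q-Q.mean(0),full_matrices=False)[2][2];r=np.abs((Q-Q.mean(0))@nn);Q=Q[r<max(2*np.median(r),.002)]
    nn*=np.sign(nn[0]);print('y',y,len(Q),Q.mean(0).round(4),'lean',np.degrees(np.arcsin(nn[2])).round(1),'yaw',np.degrees(np.arctan2(nn[1],nn[0])).round(1))
E
python3 - <<'E'
from h import *
B=cloud('scene',shot('scene')[1])
lean(-.065,B=B);lean(.021,B=B);lean(.12,.04,.085,.112,B=B)
rel([.745,.021,.20],87.4)
print(ctrl.get_state()['joint_positions'][6])
E
```

```text
time: 16.75
position: [0.6563, 0.0211, 0.1485]
tool_rot: [2.271, 2.17, -0.0]
ft_force: [0.3, 0.3, -0.4]
grip_width: 0.592
grip_force: 0.0
time: 17.38
position: [0.6429, 0.0218, 0.1486]
tool_rot: [-2.271, -2.17, 0.0]
ft_force: [-0.5, 0.8, 0.2]
grip_width: 0.693
grip_force: 0.0
time: 18.0
position: [0.6445, 0.0219, 0.2416]
tool_rot: [2.269, 2.168, 0.007]
ft_force: [-0.2, -0.2, -0.0]
grip_width: 0.861
grip_force: 0.0
y -0.065 421 [ 0.669  -0.0663  0.1249] lean 36.5 yaw -3.9
y 0.021 398 [0.6721 0.0213 0.1263] lean 36.9 yaw -2.7
y 0.12 175 [0.6796 0.1223 0.0987] lean 31.0 yaw -3.3
rel [0.745, 0.021, 0.2] -> [  3.8 101.4  39.7] turn -18.0 | at [0.6435 0.0218 0.2395] yaw -2.6 t 18.05 g 75.1 0.0 F [ 0.5 -0.3 -0.5]
-0.13896262785709493
```

```bash
python3 -m crank '[{"tx":0,"ty":30,"tz":0,"turn":-2},{"tx":0,"ty":60,"tz":0,"turn":-4},{"tx":0,"ty":90,"tz":0,"turn":-6},{"tx":0,"ty":101,"tz":0,"turn":-8},{"tx":0,"ty":101,"tz":0,"turn":-10}]' 0 20
python3 -m crank '[{"tx":0,"ty":0,"tz":0,"turn":-2},{"tx":0,"ty":0,"tz":0,"turn":-4},{"tx":0,"ty":0,"tz":0,"turn":-6},{"tx":0,"ty":0,"tz":0,"turn":-8},{"tx":0,"ty":0,"tz":0,"turn":-8}]'
python3 - <<'E'
from h import *
rel([.74,.021,.113],87.4)
E
```

```text
time: 18.68
position: [0.7437, 0.017, 0.2353]
tool_rot: [-1.132, -2.927, 0.002]
ft_force: [-0.2, 0.1, -0.5]
grip_width: 0.382
grip_force: 0.0
time: 19.3
position: [0.7432, 0.0171, 0.2365]
tool_rot: [-0.074, -3.138, -0.0]
ft_force: [0.0, -0.3, -0.1]
grip_width: 0.006
grip_force: 0.0
rel [0.74, 0.021, 0.113] -> [  3.    3.7 123.5] turn -0.02 | at [0.7432 0.0171 0.2365] yaw 87.3 t 19.3 g 0.5 0.0 F [ 0.  -0.3 -0.1]
```

```bash
python3 -m crank '[{"tx":3,"ty":4,"tz":60,"turn":0},{"tx":3,"ty":4,"tz":115,"turn":0},{"tx":3,"ty":4,"tz":123,"turn":0},{"tx":3,"ty":4,"tz":123,"turn":0}]'
python3 -m crank '[{"tx":10,"ty":0,"tz":0,"turn":0},{"tx":20,"ty":0,"tz":0,"turn":0},{"tx":26,"ty":0,"tz":0,"turn":0},{"tx":26,"ty":0,"tz":0,"turn":0}]'
python3 -m crank '[{"tx":3,"ty":0,"tz":0,"turn":0},{"tx":6,"ty":0,"tz":0,"turn":0},{"tx":8,"ty":0,"tz":0,"turn":0},{"tx":8,"ty":0,"tz":0,"turn":0}]'
```

```text
time: 19.8
position: [0.7413, 0.0214, 0.1161]
tool_rot: [0.074, 3.14, 0.0]
ft_force: [1.6, 0.1, 0.5]
grip_width: 0.009
grip_force: 0.0
time: 20.3
position: [0.7147, 0.0225, 0.1164]
tool_rot: [0.071, 3.14, -0.0]
ft_force: [0.6, 0.0, -0.3]
grip_width: 0.008
grip_force: 0.0
time: 20.8
position: [0.7069, 0.0229, 0.1155]
tool_rot: [0.071, 3.141, -0.0]
ft_force: [-0.3, 0.1, 0.2]
grip_width: 0.002
grip_force: 0.0
```

```bash
python3 -m crank '[{"tx":2,"ty":0,"tz":0,"turn":0},{"tx":4,"ty":0,"tz":0,"turn":0},{"tx":5,"ty":0,"tz":0,"turn":0},{"tx":5,"ty":0,"tz":0,"turn":0}]'
python3 -m crank '[{"tx":2,"ty":0,"tz":0,"turn":0},{"tx":4,"ty":0,"tz":0,"turn":0},{"tx":4,"ty":0,"tz":0,"turn":0},{"tx":4,"ty":0,"tz":0,"turn":0}]'
python3 -m crank '[{"tx":2,"ty":0,"tz":0,"turn":0},{"tx":3,"ty":0,"tz":0,"turn":0},{"tx":3,"ty":0,"tz":0,"turn":0},{"tx":3,"ty":0,"tz":0,"turn":0}]'
```

```text
time: 21.3
position: [0.7023, 0.023, 0.1159]
tool_rot: [0.071, 3.14, -0.0]
ft_force: [1.2, -0.6, 0.2]
grip_width: 0.007
grip_force: 0.9
time: 21.8
position: [0.6979, 0.0232, 0.1155]
tool_rot: [-0.071, -3.141, 0.0]
ft_force: [2.0, -0.8, -0.6]
grip_width: 0.006
grip_force: 0.8
time: 22.3
position: [0.697, 0.0232, 0.1164]
tool_rot: [0.072, 3.136, 0.0]
ft_force: [7.0, 0.2, -0.7]
grip_width: 0.01
grip_force: 2.8
```

```bash
python3 -m crank '[{"tx":-15,"ty":0,"tz":0,"turn":0},{"tx":-28,"ty":0,"tz":0,"turn":0},{"tx":-28,"ty":-44,"tz":0,"turn":0},{"tx":-28,"ty":-88,"tz":0,"turn":0},{"tx":-28,"ty":-88,"tz":0,"turn":0}]'
python3 -m crank '[{"tx":7,"ty":0,"tz":0,"turn":0},{"tx":13,"ty":0,"tz":0,"turn":0},{"tx":18,"ty":0,"tz":0,"turn":0},{"tx":18,"ty":0,"tz":0,"turn":0}]'
python3 - <<'E'
from h import *
B=cloud('scene',shot('scene')[1])
lean(-.065,B=B);lean(.021,B=B);lean(.12,.04,.085,.112,B=B)
rel([.693,-.066,.115],87.4)
E
python3 -m crank '[{"tx":3,"ty":0,"tz":0,"turn":0},{"tx":6,"ty":0,"tz":0,"turn":0},{"tx":8,"ty":0,"tz":0,"turn":0},{"tx":8,"ty":0,"tz":0,"turn":0}]'
```

```text
time: 22.92
position: [0.7175, -0.073, 0.1149]
tool_rot: [-0.084, -3.138, 0.007]
ft_force: [0.3, 0.4, -0.5]
grip_width: 0.003
grip_force: 0.0
time: 23.42
position: [0.7007, -0.0641, 0.1159]
tool_rot: [0.069, 3.141, -0.0]
ft_force: [0.2, -0.4, -0.7]
grip_width: 0.007
grip_force: 0.0
y -0.065 107 [ 0.7006 -0.0658  0.1122] lean -30.7 yaw -5.7
y 0.021 203 [0.6778 0.0273 0.1173] lean 25.1 yaw -3.0
y 0.12 182 [0.6796 0.1203 0.0986] lean 27.6 yaw -2.4
rel [0.693, -0.066, 0.115] -> [ 7.8 -2.   0.9] turn 0.01 | at [ 0.7009 -0.0644  0.1159] yaw 87.45 t 23.48 g 0.7 0.0 F [ 0.5 -0.5 -0.5]
time: 23.98
position: [0.6935, -0.0647, 0.1158]
tool_rot: [0.071, 3.139, -0.0]
ft_force: [3.7, -0.0, -0.5]
grip_width: 0.005
grip_force: 1.3
```

```bash
python3 -m crank '[{"tx":1,"ty":0,"tz":0,"turn":0},{"tx":3,"ty":0,"tz":0,"turn":0},{"tx":3,"ty":0,"tz":0,"turn":0},{"tx":-15,"ty":0,"tz":0,"turn":0},{"tx":-30,"ty":0,"tz":0,"turn":0}]'
python3 -m crank '[{"tx":0,"ty":0,"tz":-50,"turn":0},{"tx":0,"ty":0,"tz":-100,"turn":0},{"tx":0,"ty":50,"tz":-130,"turn":0},{"tx":0,"ty":110,"tz":-130,"turn":0},{"tx":0,"ty":160,"tz":-130,"turn":0}]'
python3 - <<'E'
from h import *
p,d=shot('scene','s2.png')
B=cloud('scene',d)
lean(-.065,B=B);lean(.021,B=B);lean(.12,.03,.085,.112,B=B)
rel([.551,.307,.2],87.4)
for q in ['oil_jar','glass_green_cup','glass_blue_cup','lid','pot','brush','brush_tip','rest','panel1']:
    for r in ctrl.mark_of('scene',q)[:3]: print(q,np.array(r['xyz']).round(3),round(r['confidence'],2))
shot('side')
for q in ['lid','pot','brush','brush_tip','rest']:
    for r in ctrl.mark_of('side',q)[:3]: print('side',q,np.array(r['xyz']).round(3),round(r['confidence'],2))
E
```

```text
time: 24.6
position: [0.7222, -0.0661, 0.1152]
tool_rot: [-0.071, -3.138, 0.0]
ft_force: [-0.3, 0.3, 0.5]
grip_width: 0.004
grip_force: 0.0
time: 25.22
position: [0.7291, 0.0964, 0.246]
tool_rot: [-0.07, -3.139, -0.001]
ft_force: [0.4, 0.1, -0.6]
grip_width: 0.008
grip_force: 0.0
y -0.065 338 [ 0.6696 -0.0656  0.1265] lean 25.2 yaw -2.3
y 0.021 350 [0.6734 0.0205 0.1259] lean 25.1 yaw -2.3
y 0.12 137 [0.6789 0.1214 0.1003] lean 30.3 yaw -2.7
rel [0.551, 0.307, 0.2] -> [183.2 193.4  47.5] turn 0.13 | at [0.7277 0.1071 0.2453] yaw 88.04 t 25.27 g 0.3 0.0 F [-2.2  6.7 -0.4]
oil_jar [ 0.656  0.448 -0.   ] 0.92
glass_green_cup [0.361 0.315 0.003] 0.79
glass_blue_cup [0.3   0.42  0.003] 0.97
glass_blue_cup [0.677 0.014 0.124] 0.19
lid [0.212 0.267 0.007] 0.84
lid [0.549 0.308 0.068] 0.7
lid [0.551 0.309 0.07 ] 0.63
pot [ 0.551  0.304 -0.003] 0.91
brush [ 0.343 -0.302  0.007] 0.6
brush [ 0.667 -0.064  0.122] 0.33
brush [0.674 0.017 0.122] 0.23
brush_tip [ 0.444 -0.263  0.005] 0.72
brush_tip [ 0.666 -0.064  0.123] 0.47
brush_tip [0.302 0.421 0.005] 0.37
rest [ 0.587 -0.311 -0.003] 0.89
rest [ 0.668 -0.063  0.123] 0.43
panel1 [0.673 0.02  0.125] 0.77
panel1 [ 0.67  -0.065  0.119] 0.7
side lid [0.548 0.311 0.066] 0.72
side lid [0.212 0.267 0.007] 0.63
side lid [ 0.351 -0.301  0.005] 0.27
side pot [0.552 0.308 0.003] 0.59
side brush [ 0.349 -0.302  0.006] 0.64
side brush_tip [ 0.446 -0.265  0.006] 0.97
side brush_tip [ 0.302  0.42  -0.   ] 0.73
side brush_tip [ 0.351 -0.3    0.006] 0.44
side rest [ 0.587 -0.307  0.   ] 0.75
```

View pics/s2.png

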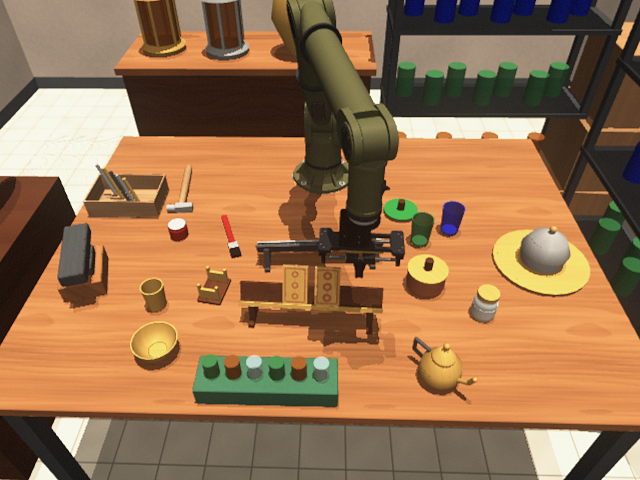

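Both panels now stand flat on the easel at (294,287) and (326,287). The brush has been knocked to (230,235). The lid on the pot is at (428,268). Next, the lid.

```bash
python3 -m crank '[{"tx":45,"ty":48,"tz":0,"turn":0},{"tx":90,"ty":97,"tz":0,"turn":0},{"tx":135,"ty":145,"tz":0,"turn":0},{"tx":182,"ty":194,"tz":0,"turn":0},{"tx":182,"ty":194,"tz":0,"turn":0}]' 60 20
python3 -m crank '[{"tx":0,"ty":0,"tz":20,"turn":0},{"tx":0,"ty":0,"tz":20,"turn":0}]'
python3 - <<'E'
from h import *
p,d=shot('wrist','w1.png'); A=cloud('wrist',d)
with np.errstate(all='ignore'):
    m=(abs(A[...,0]-.55)<.09)&(abs(A[...,1]-.308)<.09)&(A[...,2]>.055)&(A[...,2]<.08);Q=A[m]
    k=(abs(A[...,0]-.55)<.04)&(abs(A[...,1]-.308)<.04)&(A[...,2]>.095)&(A[...,2]<.115);K=A[k]
    print(len(Q),Q.min(0).round(3),Q.max(0).round(3),((Q.min(0)+Q.max(0))/2).round(4));print(len(K), K.min(0).round(4) if len(K) else '',K.max(0).round(4) if len(K) else '')
for q in ['lid','pot_rim']:
    for r in ctrl.mark_of('wrist',q)[:2]: print(q,np.array(r['xyz']).round(3),round(r['confidence'],2))
rel([.551,.308,.094],87.4)
E
```

```text
time: 26.65
position: [0.5531, 0.3014, 0.2465]
tool_rot: [-0.058, -3.141, -0.004]
ft_force: [1.1, 0.4, -0.1]
grip_width: 0.49
grip_force: 0.0
time: 26.9
position: [0.5577, 0.2927, 0.2225]
tool_rot: [-0.076, -3.137, 0.006]
ft_force: [-0.5, -0.6, 0.1]
grip_width: 0.665
grip_force: 0.0
12218 [0.494 0.25  0.067] [0.609 0.365 0.079] [0.5513 0.3077 0.0732]
717 [0.5394 0.2963 0.0952] [0.5626 0.3195 0.1072]
lid [0.554 0.308 0.065] 0.96
rel [0.551, 0.308, 0.094] -> [  8.2  13.8 130.9] turn -0.04 | at [0.5586 0.2939 0.2249] yaw 87.21 t 27.05 g 59.3 0.0 F [ 0.1 -0.4  0.2]
```

View pics/w1.png

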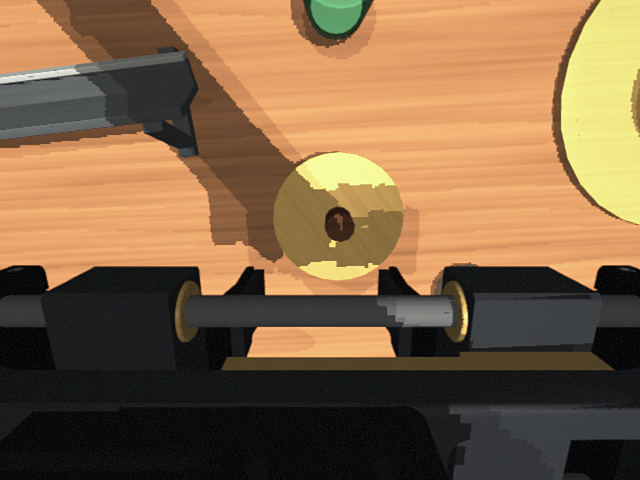

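The wrist view shows the brass lid with its knob at (340,223), centred at (0.551, 0.308).

```bash
python3 -m crank '[{"tx":8,"ty":14,"tz":30,"turn":0},{"tx":8,"ty":14,"tz":80,"turn":0},{"tx":8,"ty":14,"tz":120,"turn":0},{"tx":8,"ty":14,"tz":128,"turn":0},{"tx":8,"ty":14,"tz":128,"turn":0}]'
python3 -m crank '[{"tx":0,"ty":0,"tz":0,"turn":0}]'
python3 - <<'E'
from h import *
rel([.551,.308,.096],87.4)
E
```

```text
time: 27.68
position: [0.5508, 0.31, 0.0983]
tool_rot: [0.073, 3.14, 0.001]
ft_force: [-0.3, 0.3, 0.1]
grip_width: 0.692
grip_force: 0.0
time: 27.8
position: [0.5514, 0.3109, 0.0999]
tool_rot: [0.072, 3.137, 0.003]
ft_force: [-0.1, 0.3, -0.1]
grip_width: 0.689
grip_force: 0.0
rel [0.551, 0.308, 0.096] -> [ 0.3 -3.   3.9] turn -0.01 | at [0.5514 0.3109 0.0999] yaw 87.37 t 27.8 g 60.0 0.0 F [-0.1  0.3 -0.1]
```

```bash
python3 -m crank '[{"tx":0,"ty":-3,"tz":4,"turn":0},{"tx":0,"ty":-3,"tz":4,"turn":0}]'
python3 -m crank '[{"tx":0,"ty":0,"tz":0,"turn":0},{"tx":0,"ty":0,"tz":0,"turn":0},{"tx":0,"ty":0,"tz":0,"turn":0},{"tx":0,"ty":0,"tz":0,"turn":0},{"tx":0,"ty":0,"tz":0,"turn":0}]' 15 25
python3 -m crank '[{"tx":0,"ty":0,"tz":-10,"turn":0},{"tx":0,"ty":0,"tz":-25,"turn":0},{"tx":0,"ty":0,"tz":-45,"turn":0},{"tx":0,"ty":0,"tz":-60,"turn":0},{"tx":0,"ty":0,"tz":-60,"turn":0}]'
python3 - <<'E'
from h import *
rel([.475,.45,.155],None)
E
```

```text
time: 28.05
position: [0.55, 0.3068, 0.094]
tool_rot: [0.072, 3.14, -0.0]
ft_force: [-0.5, -0.2, -0.3]
grip_width: 0.692
grip_force: 0.0
time: 28.68
position: [0.5497, 0.3073, 0.0935]
tool_rot: [-0.071, -3.141, 0.0]
ft_force: [-0.0, 0.0, -0.2]
grip_width: 0.266
grip_force: 25.0
time: 29.3
position: [0.5508, 0.308, 0.1559]
tool_rot: [0.071, 3.137, 0.003]
ft_force: [-0.7, -1.0, -1.3]
grip_width: 0.267
grip_force: 25.0
rel [0.475, 0.45, 0.155] -> [ 82.2 138.4   0.9] turn 0 | at [0.5508 0.308  0.1559] yaw 87.4 t 29.3 g 23.2 25.0 F [-0.7 -1.  -1.3]
```

```bash
python3 -m crank '[{"tx":20,"ty":34,"tz":0,"turn":0},{"tx":41,"ty":69,"tz":0,"turn":0},{"tx":62,"ty":104,"tz":0,"turn":0},{"tx":82,"ty":138,"tz":0,"turn":0},{"tx":82,"ty":138,"tz":0,"turn":0}]'
python3 -m crank '[{"tx":0,"ty":0,"tz":40,"turn":0},{"tx":0,"ty":0,"tz":80,"turn":0},{"tx":0,"ty":0,"tz":105,"turn":0},{"tx":0,"ty":0,"tz":112,"turn":0},{"tx":0,"ty":0,"tz":112,"turn":0}]'
python3 -m crank '[{"tx":0,"ty":0,"tz":1,"turn":0},{"tx":0,"ty":0,"tz":3,"turn":0},{"tx":0,"ty":0,"tz":3,"turn":0}]'
```

```text
time: 29.92
position: [0.4699, 0.453, 0.1531]
tool_rot: [-0.06, -3.138, -0.003]
ft_force: [-0.5, -0.4, -1.5]
grip_width: 0.268
grip_force: 25.0
time: 30.55
position: [0.4745, 0.4484, 0.0416]
tool_rot: [-0.072, -3.141, 0.001]
ft_force: [-0.5, 0.2, -0.8]
grip_width: 0.273
grip_force: 25.0
time: 30.92
position: [0.4743, 0.4489, 0.039]
tool_rot: [0.071, 3.14, 0.0]
ft_force: [0.7, 0.4, -1.3]
grip_width: 0.268
grip_force: 25.0
```

```bash
python3 -m crank '[{"tx":0,"ty":0,"tz":1,"turn":0},{"tx":0,"ty":0,"tz":0,"turn":0},{"tx":0,"ty":0,"tz":0,"turn":0},{"tx":0,"ty":0,"tz":0,"turn":0}]' 50
python3 -m crank '[{"tx":0,"ty":0,"tz":-40,"turn":0},{"tx":0,"ty":0,"tz":-90,"turn":0},{"tx":0,"ty":-30,"tz":-140,"turn":0},{"tx":0,"ty":-90,"tz":-160,"turn":0},{"tx":0,"ty":-150,"tz":-160,"turn":0}]'
python3 -m crank '[{"tx":-10,"ty":-55,"tz":0,"turn":-1},{"tx":-20,"ty":-110,"tz":0,"turn":-2},{"tx":-20,"ty":-170,"tz":0,"turn":-3},{"tx":-20,"ty":-230,"tz":0,"turn":-4},{"tx":-20,"ty":-290,"tz":0,"turn":-4.7}]'
python3 - <<'E'
from h import *
rel([.42,-.27,.2],111)
E
```

```text
time: 31.42
position: [0.4742, 0.4489, 0.0387]
tool_rot: [0.071, 3.141, 0.0]
ft_force: [0.5, 0.4, -0.4]
grip_width: 0.557
grip_force: 0.0
time: 32.05
position: [0.468, 0.2987, 0.201]
tool_rot: [0.069, 3.137, 0.004]
ft_force: [0.7, -0.3, -0.1]
grip_width: 0.571
grip_force: 0.0
time: 32.67
position: [0.4738, 0.0065, 0.199]
tool_rot: [-0.573, 3.088, -0.001]
ft_force: [0.6, 0.4, -1.4]
grip_width: 0.58
grip_force: 0.0
rel [0.42, -0.27, 0.2] -> [ 149.5 -238.8   -1. ] turn 0.01 | at [0.4738 0.0065 0.199 ] yaw 111.04 t 32.67 g 50.4 0.0 F [ 0.6  0.4 -1.4]
```

```bash
python3 -m crank '[{"tx":30,"ty":-48,"tz":0,"turn":0},{"tx":60,"ty":-96,"tz":0,"turn":0},{"tx":90,"ty":-144,"tz":0,"turn":0},{"tx":120,"ty":-192,"tz":0,"turn":0},{"tx":149,"ty":-239,"tz":0,"turn":0}]'
python3 -m crank '[{"tx":0,"ty":0,"tz":0,"turn":0},{"tx":0,"ty":0,"tz":0,"turn":0},{"tx":0,"ty":0,"tz":0,"turn":0}]'
python3 - <<'E'
from h import *
p,d=shot('wrist','w2.png'); A=cloud('wrist',d)
hsv=cv2.cvtColor(p,cv2.COLOR_RGB2HSV)
red=((hsv[...,0]<6)|(hsv[...,0]>174))&(hsv[...,1]>170)&(hsv[...,2]>60)
with np.errstate(all='ignore'): m=red&(A[...,2]>0)&(A[...,2]<.03)&(np.hypot(A[...,0]-.33,A[...,1]+.31)<.15)
Q=A[m]; c=Q.mean(0); u=np.linalg.svd(Q[:,:2]-c[:2],full_matrices=False)[2][0];u*=np.sign(u[0]);t=(Q[:,:2]-c[:2])@u
print(len(Q),c.round(4),'yaw',np.degrees(np.arctan2(u[1],u[0])),'ends',(c[:2]+np.percentile(t,.5)*u).round(4),(c[:2]+np.percentile(t,99.5)*u).round(4),np.ptp(t))
for q in ['brush','brush_tip']:
    for r in ctrl.mark_of('wrist',q)[:2]: print(q,np.array(r['xyz']).round(3),round(r['confidence'],2))
rel([.42,-.27,.2],111)
print(np.array(ctrl.get_state()['joint_positions']).round(2))
E
```

```text
time: 33.3
position: [0.4197, -0.2697, 0.199]
tool_rot: [-0.57, 3.088, -0.001]
ft_force: [1.6, -0.2, -0.4]
grip_width: 0.576
grip_force: 0.0
time: 33.67
position: [0.4208, -0.2665, 0.1986]
tool_rot: [-0.574, 3.088, 0.0]
ft_force: [0.5, 1.0, 0.0]
grip_width: 0.574
grip_force: 0.0
3905 [ 0.324  -0.3347  0.015 ] yaw -84.73274118429322 ends [ 0.3194 -0.2854] [ 0.3349 -0.4531] 0.17414575887334982
brush [ 0.352 -0.299  0.008] 0.55
brush_tip [ 0.444 -0.264  0.004] 0.75
rel [0.42, -0.27, 0.2] -> [ 1.7 -2.6 -1.3] turn 0.0 | at [ 0.4206 -0.267   0.1987] yaw 111.02 t 33.83 g 49.8 0.0 F [ 0.5 -0.   0.3]
[ 0.48  0.03  0.04  1.88 -0.    1.24  2.45]
```

View pics/w2.png

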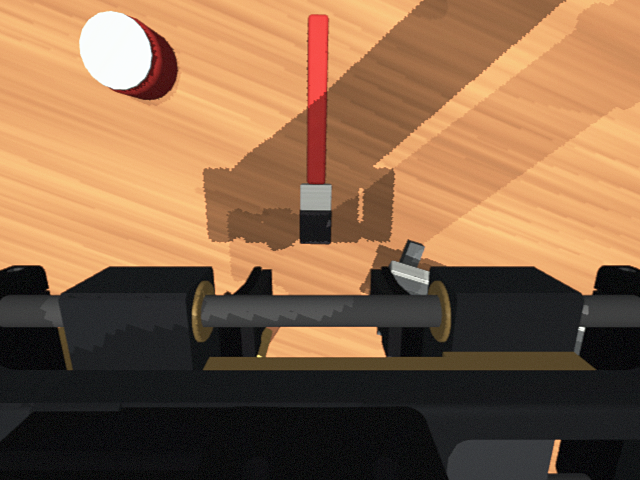

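Run:
```python
from h import *
p,d=shot('wrist'); A=cloud('wrist',d)
hsv=cv2.cvtColor(p,cv2.COLOR_RGB2HSV)
red=((hsv[...,0]<6)|(hsv[...,0]>174))&(hsv[...,1]>150)&(hsv[...,2]>60)
red[:,:290]=False;red[:,350:]=False;red[200:]=False
Q=A[red];Q=Q[np.isfinite(Q[:,0])];c=np.median(Q,0)
u=np.linalg.svd(Q[:,:2]-Q[:,:2].mean(0),full_matrices=False)[2][0];u*=np.sign(u[0]);c=Q.mean(0);t=(Q[:,:2]-c[:2])@u
a=c[:2]+np.percentile(t,.3)*u;b=c[:2]+np.percentile(t,99.7)*u
print(len(Q),c.round(4),'yaw',np.degrees(np.arctan2(u[1],u[0])).round(2),'ends',a.round(4),b.round(4),np.ptp(t).round(3))
for k in (.02,.03,.04): g=a+k*u;print(k,g.round(4),np.hypot(*g).round(4))
g=a+.025*u; rel([g[0],g[1],.08],90+np.degrees(np.arctan2(u[1],u[0])))
r=ctrl.recognise('wrist','brush')[:1];print(r)
```

```text
3198 [ 0.3184 -0.31    0.0141] yaw 20.07 ends [ 0.2555 -0.3329] [ 0.389  -0.2842] 0.143
0.02 [ 0.2743 -0.3261] 0.4261
0.03 [ 0.2837 -0.3227] 0.4296
0.04 [ 0.2931 -0.3192] 0.4334
rel [np.float64(0.2789878139346085), np.float64(-0.32436673556608503), 0.08] -> [152.6  -2.7 118.6] turn 0.19 | at [ 0.4205 -0.2672  0.1986] yaw 111.0 t 33.88 g 49.6 0.0 F [ 0.6 -0.3  0.3]
[{'xyz': [0.3609, -0.2952, 0.0138], 'confidence': 0.95}]
```

```bash
python3 -m crank '[{"tx":40,"ty":-3,"tz":20,"turn":0.19},{"tx":80,"ty":-3,"tz":50,"turn":0.19},{"tx":120,"ty":-3,"tz":90,"turn":0.19},{"tx":152,"ty":-3,"tz":118,"turn":0.19},{"tx":152,"ty":-3,"tz":118,"turn":0.19}]'
python3 - <<'E'
from h import *
rel([.279,-.3244,.022],110.07)
print(np.array(ctrl.get_state()['joint_positions']).round(2))
E
```

```text
time: 34.55
position: [0.2759, -0.3223, 0.08]
tool_rot: [0.529, -3.09, 0.004]
ft_force: [-0.2, -0.5, 0.3]
grip_width: 0.578
grip_force: 0.0
rel [0.279, -0.3244, 0.022] -> [-2.6 -2.9 58. ] turn -0.13 | at [ 0.2759 -0.3223  0.08  ] yaw 109.44 t 34.55 g 50.3 0.0 F [-0.2 -0.5  0.3]
[ 0.22 -0.02  0.58  2.19  0.02  0.98  2.69]
```

```bash
python3 -m crank '[{"tx":0,"ty":0,"tz":-40,"turn":2},{"tx":0,"ty":0,"tz":-40,"turn":4},{"tx":0,"ty":0,"tz":-40,"turn":6},{"tx":0,"ty":0,"tz":-40,"turn":8},{"tx":0,"ty":0,"tz":-40,"turn":9}]'
python3 -m crank '[{"tx":0,"ty":0,"tz":0,"turn":2},{"tx":0,"ty":0,"tz":0,"turn":4},{"tx":0,"ty":0,"tz":0,"turn":6},{"tx":0,"ty":0,"tz":0,"turn":8},{"tx":0,"ty":0,"tz":0,"turn":9}]'
python3 -m crank '[{"tx":0,"ty":0,"tz":0,"turn":2},{"tx":0,"ty":0,"tz":0,"turn":4},{"tx":0,"ty":0,"tz":0,"turn":6},{"tx":0,"ty":0,"tz":0,"turn":8},{"tx":0,"ty":0,"tz":0,"turn":9}]'
python3 -m crank '[{"tx":0,"ty":0,"tz":0,"turn":2},{"tx":0,"ty":0,"tz":0,"turn":4},{"tx":0,"ty":0,"tz":0,"turn":6},{"tx":0,"ty":0,"tz":0,"turn":8},{"tx":0,"ty":0,"tz":0,"turn":9}]'
python3 - <<'E'
from h import *
rel([.279,-.3244,.08],110.07)
print(np.array(ctrl.get_state()['joint_positions']).round(2))
E
```

```text
time: 35.17
position: [0.2805, -0.3223, 0.1224]
tool_rot: [-0.691, -3.064, 0.011]
ft_force: [-1.2, 0.6, -0.0]
grip_width: 0.575
grip_force: 0.0
time: 35.8
position: [0.2804, -0.3223, 0.1224]
tool_rot: [1.81, 2.565, -0.011]
ft_force: [-0.2, -0.4, -0.5]
grip_width: 0.568
grip_force: 0.0
time: 36.42
position: [0.2804, -0.3223, 0.1223]
tool_rot: [2.652, 1.676, -0.009]
ft_force: [-0.2, -0.6, -0.2]
grip_width: 0.577
grip_force: 0.0
time: 37.05
position: [0.2804, -0.3223, 0.1223]
tool_rot: [3.089, 0.533, -0.005]
ft_force: [0.1, 0.2, 0.2]
grip_width: 0.575
grip_force: 0.0
rel [0.279, -0.3244, 0.08] -> [-1.8  1.2 42.3] turn -0.1 | at [ 0.2804 -0.3223  0.1223] yaw -70.42 t 37.05 g 50.0 0.0 F [0.1 0.2 0.2]
[ 0.36 -0.08  0.41  2.14  0.04  1.07 -0.47]
```

```bash
python3 -m crank '[{"tx":-1,"ty":1,"tz":40,"turn":-0.1},{"tx":-1,"ty":1,"tz":80,"turn":-0.1},{"tx":-1,"ty":1,"tz":98,"turn":-0.1},{"tx":-1,"ty":1,"tz":98,"turn":-0.1}]'
python3 - <<'E'
from h import *
rel([.279,-.3244,.022],110.07)
E
```

```text
time: 37.55
position: [0.2785, -0.3235, 0.0232]
tool_rot: [3.089, 0.552, -0.009]
ft_force: [-0.2, -0.4, 0.5]
grip_width: 0.571
grip_force: 0.0
rel [0.279, -0.3244, 0.022] -> [0.2 1.1 1.2] turn 0.04 | at [ 0.2785 -0.3235  0.0232] yaw -69.72 t 37.55 g 49.7 0.0 F [-0.2 -0.4  0.5]
```

```bash
python3 -m crank '[{"tx":0,"ty":1,"tz":1,"turn":0},{"tx":0,"ty":1,"tz":1,"turn":0},{"tx":0,"ty":1,"tz":1,"turn":0},{"tx":0,"ty":1,"tz":1,"turn":0},{"tx":0,"ty":1,"tz":1,"turn":0}]' 8 4
python3 -m crank '[{"tx":0,"ty":0,"tz":0,"turn":0},{"tx":0,"ty":0,"tz":0,"turn":0},{"tx":0,"ty":0,"tz":0,"turn":0}]' 8 4
python3 -m crank '[{"tx":0,"ty":0,"tz":-20,"turn":0},{"tx":0,"ty":0,"tz":-50,"turn":0},{"tx":0,"ty":0,"tz":-80,"turn":0},{"tx":0,"ty":0,"tz":-100,"turn":0},{"tx":0,"ty":0,"tz":-100,"turn":0}]' 8 3
python3 - <<'E'
from h import *
p,d=shot('side','b1.png',(230,230,470,410,3.2));A=cloud('side',d)
hsv=cv2.cvtColor(p,cv2.COLOR_RGB2HSV)
red=((hsv[...,0]<6)|(hsv[...,0]>174))&(hsv[...,1]>150)&(hsv[...,2]>60)
with np.errstate(all='ignore'): m=red&(abs(A[...,1]+.31)<.07)&(A[...,2]<.15)&(A[...,0]>.2)
Q=A[m];print(len(Q),np.percentile(Q,[2,98],0).round(3))
u=np.linalg.svd(Q-Q.mean(0),full_matrices=False)[2][0];print(u.round(3))
rel([.3,-.3,.2])
E
```

```text
time: 38.17
position: [0.2799, -0.3255, 0.0236]
tool_rot: [3.086, 0.552, -0.005]
ft_force: [-0.3, 0.2, 3.4]
grip_width: 0.207
grip_force: 4.0
time: 38.55
position: [0.28, -0.3255, 0.0236]
tool_rot: [3.086, 0.552, -0.005]
ft_force: [-1.7, 1.6, 5.1]
grip_width: 0.209
grip_force: 4.0
time: 39.17
position: [0.2807, -0.3254, 0.1242]
tool_rot: [3.084, 0.551, -0.002]
ft_force: [0.7, -0.2, -0.1]
grip_width: 0.209
grip_force: 3.0
99 [[ 0.257 -0.341  0.041]
 [ 0.369 -0.304  0.128]]
[ 0.779  0.226 -0.584]
rel [0.3, -0.3, 0.2] -> [ 27.  -16.  -77.1] turn 0 | at [ 0.2801 -0.3249  0.1231] yaw -69.74 t 39.23 g 18.1 3.0 F [ 0.5 -1.1 -0.3]
```

View pics/b1.png

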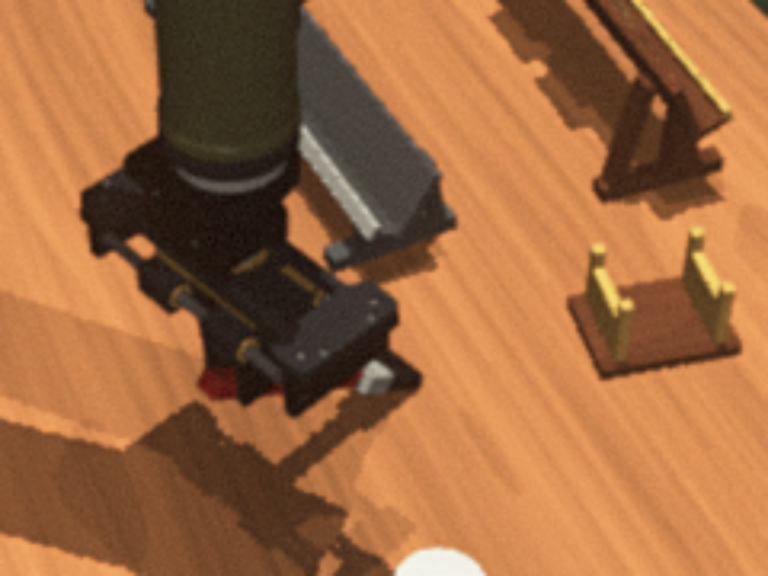

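```bash
python3 -m crank '[{"tx":0,"ty":0,"tz":-60,"turn":0},{"tx":0,"ty":0,"tz":-110,"turn":0},{"tx":0,"ty":0,"tz":-60,"turn":0},{"tx":0,"ty":0,"tz":-110,"turn":0},{"tx":0,"ty":0,"tz":-110,"turn":0}]' 8 3
cat >> h.py <<'E'
def brushdir(cam='side',fn=None,crop=None):
    s=ctrl.get_state();p,d=shot(cam,fn,crop);A=cloud(cam,d);T=np.array(s['position'])
    hsv=cv2.cvtColor(p,cv2.COLOR_RGB2HSV)
    red=((hsv[...,0]<6)|(hsv[...,0]>174))&(hsv[...,1]>150)&(hsv[...,2]>50)
    with np.errstate(all='ignore'): m=red&(np.linalg.norm(A-T,axis=2)<.2)&(A[...,2]>.03)
    Q=A[m];
    if len(Q)<8: print('few',len(Q));return
    u=np.linalg.svd(Q-Q.mean(0),full_matrices=False)[2][0];u*=-np.sign(u[2]);print(cam,len(Q),'dir',u.round(3),'down deg',np.degrees(np.arcsin(-u[2])).round(1),'rng',(np.percentile(Q,[2,98],0)).round(3).tolist())
E
python3 - <<'E'
from h import *
brushdir();brushdir('scene')
for c in('side','scene'):
  for r in ctrl.mark_of(c,'brush_tip')[:2]: print(c,np.array(r['xyz']).round(3),round(r['confidence'],2))
rel([.3,-.3,.2])
E
```

```text
time: 39.85
position: [0.2807, -0.3244, 0.2336]
tool_rot: [3.085, 0.551, -0.004]
ft_force: [0.3, 0.1, 0.0]
grip_width: 0.214
grip_force: 2.9
side 545 dir [-0.164 -0.118 -0.979] down deg 78.3 rng [[0.246, -0.35, 0.112], [0.275, -0.325, 0.246]]
scene 170 dir [-0.135 -0.037 -0.99 ] down deg 81.9 rng [[0.261, -0.336, 0.11], [0.285, -0.32, 0.245]]
side [ 0.24  -0.35   0.047] 0.57
scene [ 0.24  -0.336  0.041] 0.91
rel [0.3, -0.3, 0.2] -> [ 27.2 -15.2  31.8] turn 0 | at [ 0.2799 -0.3235  0.232 ] yaw -69.74 t 40.05 g 17.8 3.0 F [-0.   0.5 -0.3]
```

```bash
python3 -m crank '[{"tx":0,"ty":0,"tz":0,"turn":0},{"tx":0,"ty":0,"tz":0,"turn":0},{"tx":0,"ty":0,"tz":-30,"turn":0},{"tx":0,"ty":0,"tz":-65,"turn":0},{"tx":0,"ty":0,"tz":-65,"turn":0}]' 8 20
python3 - <<'E'
from h import *
brushdir();brushdir('scene')
rel([.5,0,.3])
E
```

```text
time: 40.67
position: [0.2814, -0.3245, 0.3006]
tool_rot: [3.083, 0.551, -0.0]
ft_force: [-0.1, 0.1, -1.0]
grip_width: 0.203
grip_force: 20.0
side 542 dir [-0.072 -0.053 -0.996] down deg 84.9 rng [[0.258, -0.343, 0.177], [0.276, -0.325, 0.314]]
scene 199 dir [-0.075 -0.032 -0.997] down deg 85.3 rng [[0.267, -0.336, 0.173], [0.286, -0.32, 0.31]]
rel [0.5, 0, 0.3] -> [ 318.1 -227.3   -4.9] turn 0 | at [ 0.2803 -0.3234  0.2978] yaw -69.74 t 40.77 g 17.5 20.0 F [ 0.3 -0.4 -1.2]
```

```bash
python3 -m crank '[{"tx":32,"ty":-23,"tz":0,"turn":0},{"tx":72,"ty":-50,"tz":0,"turn":0},{"tx":112,"ty":-80,"tz":0,"turn":0},{"tx":152,"ty":-109,"tz":0,"turn":0},{"tx":192,"ty":-137,"tz":0,"turn":0}]'
python3 -m crank '[{"tx":40,"ty":-29,"tz":0,"turn":0},{"tx":80,"ty":-57,"tz":0,"turn":0},{"tx":110,"ty":-78,"tz":0,"turn":0},{"tx":126,"ty":-90,"tz":0,"turn":0},{"tx":126,"ty":-90,"tz":0,"turn":0}]'
python3 - <<'E'
from h import *
brushdir();brushdir('scene')
rel([.5,0,.3]);rel([.56,.31,.3])
for q in('pot_rim','pot','lid'):
  for c in ('side','scene'):
    for r in ctrl.mark_of(c,q)[:2]: print(c,q,np.array(r['xyz']).round(3),round(r['confidence'],2))
E
```

```text
time: 41.4
position: [0.413, -0.127, 0.295]
tool_rot: [3.087, 0.552, -0.009]
ft_force: [0.7, 0.4, -0.9]
grip_width: 0.202
grip_force: 20.0
time: 42.02
position: [0.4998, 0.0002, 0.2943]
tool_rot: [3.086, 0.554, -0.009]
ft_force: [-0.6, 0.2, -0.2]
grip_width: 0.204
grip_force: 20.0
side 367 dir [-0.08  -0.062 -0.995] down deg 84.2 rng [[0.475, -0.02, 0.172], [0.494, 0.001, 0.307]]
scene 217 dir [-0.062 -0.06  -0.996] down deg 85.1 rng [[0.484, -0.015, 0.169], [0.5, 0.004, 0.305]]
rel [0.5, 0, 0.3] -> [ 1.3 -1.7 -5. ] turn 0 | at [ 0.4994 -0.0021  0.2951] yaw -69.85 t 42.12 g 17.8 20.0 F [-0.8 -0.1 -0.9]
rel [0.56, 0.31, 0.3] -> [ 164.4 -272.1   -7.6] turn 0 | at [ 0.4994 -0.0021  0.2951] yaw -69.85 t 42.12 g 17.8 20.0 F [-0.8 -0.1 -0.9]
side pot_rim [0.552 0.306 0.067] 0.59
side pot_rim [ 0.687 -0.027  0.072] 0.32
scene pot_rim [0.553 0.306 0.069] 0.84
side pot [0.552 0.308 0.003] 0.65
side pot [ 0.34  -0.466  0.001] 0.49
scene pot [ 0.553  0.306 -0.003] 0.65
side lid [0.475 0.452 0.012] 0.93
side lid [0.21  0.267 0.008] 0.64
scene lid [0.214 0.268 0.006] 0.87
scene lid [0.478 0.45  0.012] 0.64
```

```bash
python3 -m crank '[{"tx":20,"ty":-32,"tz":-5,"turn":0},{"tx":45,"ty":-73,"tz":-5,"turn":0},{"tx":72,"ty":-117,"tz":-5,"turn":0},{"tx":99,"ty":-160,"tz":-5,"turn":0},{"tx":126,"ty":-204,"tz":-5,"turn":0}]'
python3 -m crank '[{"tx":25,"ty":-40,"tz":0,"turn":0},{"tx":45,"ty":-73,"tz":0,"turn":0},{"tx":45,"ty":-73,"tz":0,"turn":0},{"tx":45,"ty":-73,"tz":0,"turn":0}]'
python3 - <<'E'
from h import *
brushdir('side','d1.png',(230,80,410,215,3.5));brushdir('scene')
rel([.565,.317,.205])
for c in ('side','scene'):
    for r in ctrl.mark_of(c,'brush_tip')[:2]: print(c,np.array(r['xyz']).round(3),round(r['confidence'],2))
E
```

```text
time: 43.05
position: [0.5481, 0.2355, 0.2991]
tool_rot: [3.087, 0.55, -0.004]
ft_force: [0.3, -0.7, -0.5]
grip_width: 0.205
grip_force: 20.0
time: 43.55
position: [0.5649, 0.3176, 0.298]
tool_rot: [3.086, 0.55, -0.006]
ft_force: [0.1, -0.5, -0.3]
grip_width: 0.205
grip_force: 20.0
side 248 dir [-0.076 -0.059 -0.995] down deg 84.5 rng [[0.541, 0.296, 0.175], [0.559, 0.319, 0.31]]
scene 201 dir [-0.071 -0.084 -0.994] down deg 83.7 rng [[0.551, 0.3, 0.173], [0.565, 0.321, 0.307]]
rel [0.565, 0.317, 0.205] -> [ 0.3 -0.8 93.4] turn 0 | at [0.5652 0.3168 0.2984] yaw -69.88 t 43.65 g 17.7 20.0 F [ 0.2  0.1 -1.4]
side [0.541 0.305 0.105] 0.56
side [ 0.359  0.317 -0.003] 0.31
scene [0.537 0.307 0.105] 0.96
```

View pics/d1.png

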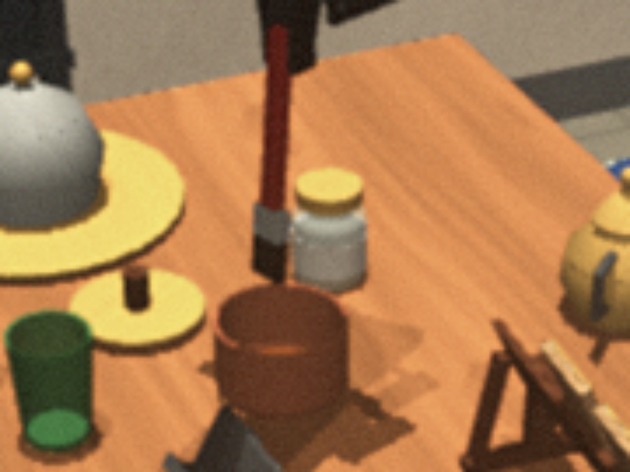

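The brush hangs over the open pot with bristles at (270,255); the lid lies aside at (138,308). Shift about 10 mm, then dip.

```bash
python3 -m crank '[{"tx":10,"ty":4,"tz":0,"turn":0},{"tx":10,"ty":4,"tz":20,"turn":0},{"tx":10,"ty":4,"tz":50,"turn":0},{"tx":10,"ty":4,"tz":75,"turn":0},{"tx":10,"ty":4,"tz":88,"turn":0}]'
python3 -m crank '[{"tx":0,"ty":0,"tz":0,"turn":0},{"tx":0,"ty":0,"tz":0,"turn":0},{"tx":0,"ty":0,"tz":0,"turn":0},{"tx":0,"ty":0,"tz":0,"turn":0},{"tx":0,"ty":0,"tz":0,"turn":0}]'
python3 - <<'E'
from h import *
brushdir()
rel([.565,.317,.205])
E
python3 -m crank '[{"tx":0,"ty":0,"tz":0,"turn":0},{"tx":0,"ty":0,"tz":0,"turn":0},{"tx":0,"ty":0,"tz":0,"turn":0},{"tx":0,"ty":0,"tz":0,"turn":0},{"tx":0,"ty":0,"tz":0,"turn":0}]'
```

```text
time: 44.38
position: [0.5753, 0.3168, 0.2085]
tool_rot: [3.086, 0.55, -0.008]
ft_force: [-0.4, 0.4, -1.4]
grip_width: 0.204
grip_force: 20.0
time: 45.0
position: [0.5752, 0.3179, 0.2105]
tool_rot: [3.087, 0.552, -0.005]
ft_force: [-0.2, 0.2, -0.4]
grip_width: 0.205
grip_force: 20.0
side 221 dir [-0.065 -0.039 -0.997] down deg 85.6 rng [[0.552, 0.298, 0.084], [0.568, 0.317, 0.224]]
rel [0.565, 0.317, 0.205] -> [-9.8 -2.8  5.5] turn 0 | at [0.5752 0.3178 0.2104] yaw -69.74 t 45.05 g 18.1 20.0 F [ 0.4 -0.2 -1. ]
time: 45.68
position: [0.5751, 0.3178, 0.2101]
tool_rot: [3.086, 0.552, -0.006]
ft_force: [-0.0, 0.3, -0.8]
grip_width: 0.201
grip_force: 20.0
```

```bash
python3 -m crank '[{"tx":0,"ty":0,"tz":3,"turn":0},{"tx":0,"ty":0,"tz":6,"turn":0},{"tx":0,"ty":0,"tz":6,"turn":0},{"tx":0,"ty":0,"tz":6,"turn":0},{"tx":0,"ty":0,"tz":6,"turn":0}]'
python3 -m crank '[{"tx":0,"ty":0,"tz":0,"turn":0},{"tx":0,"ty":0,"tz":0,"turn":0},{"tx":0,"ty":0,"tz":0,"turn":0},{"tx":0,"ty":0,"tz":0,"turn":0},{"tx":0,"ty":0,"tz":0,"turn":0}]'
python3 -m crank '[{"tx":0,"ty":0,"tz":-20,"turn":0},{"tx":0,"ty":0,"tz":-50,"turn":0},{"tx":0,"ty":0,"tz":-80,"turn":0},{"tx":0,"ty":0,"tz":-98,"turn":0},{"tx":0,"ty":0,"tz":-98,"turn":0}]'
python3 - <<'E'
from h import *
from scipy.ndimage import label
for c in('side','scene'):
    p,d=shot(c);A=cloud(c,d);X,Y,Z=A[...,0],A[...,1],A[...,2]
    with np.errstate(all='ignore'):
        near=(np.hypot(X-.587,Y+.309)<.075)
        b=near&(Z>.002)&(Z<.02); h=near&(Z>.048)&(Z<.065); m=near&(Z>.012)&(Z<.07)
    # base: min area rect in metric
    r=cv2.minAreaRect((A[near&(Z>.004)&(Z<.016)][:,:2]*1000).astype(np.float32));print(c,'base',r,b.sum())
    l,n=label(h,np.ones((3,3)))
    for i in range(1,n+1):
        Q=A[l==i]
        if len(Q)>=3: print(c,'horn',len(Q),Q.mean(0).round(4))
for c in('side','scene'):
    for r in ctrl.mark_of(c,'rest')[:1]: print(c,np.array(r['xyz']).round(3),round(r['confidence'],2))
rel([.5,0,.3])
E
```

```text
time: 46.3
position: [0.5752, 0.3178, 0.2043]
tool_rot: [3.087, 0.552, -0.005]
ft_force: [-1.0, -0.2, 0.0]
grip_width: 0.206
grip_force: 20.0
time: 46.92
position: [0.5751, 0.3177, 0.2042]
tool_rot: [3.086, 0.551, -0.006]
ft_force: [0.3, -1.2, -0.8]
grip_width: 0.201
grip_force: 20.0
time: 47.55
position: [0.576, 0.319, 0.3044]
tool_rot: [3.088, 0.552, -0.0]
ft_force: [0.6, -0.2, -1.5]
grip_width: 0.207
grip_force: 20.0
side base ((584.7271728515625, -310.7001953125), (136.27464294433594, 138.6796112060547), 82.31536865234375) 1199
side horn 32 [ 0.6261 -0.2906  0.0564]
side horn 28 [ 0.5577 -0.278   0.0563]
side horn 35 [ 0.6173 -0.3415  0.0561]
side horn 30 [ 0.5485 -0.3293  0.0567]
scene base ((594.01416015625, -310.01983642578125), (113.8414077758789, 122.4931411743164), 38.422096252441406) 501
scene horn 14 [ 0.5539 -0.3282  0.0558]
scene horn 14 [ 0.562  -0.2763  0.0565]
scene horn 17 [ 0.622  -0.3403  0.0551]
scene horn 15 [ 0.6307 -0.2894  0.0559]
side [ 0.583 -0.308 -0.   ] 0.64
scene [ 0.589 -0.311 -0.002] 0.75
rel [0.5, 0, 0.3] -> [-180.3  272.4    3.5] turn 0 | at [0.5748 0.318  0.3005] yaw -69.74 t 47.75 g 17.8 20.0 F [ 0.4 -0.8 -0.8]
```

```bash
python3 -m crank '[{"tx":-15,"ty":30,"tz":0,"turn":0},{"tx":-40,"ty":80,"tz":0,"turn":0},{"tx":-65,"ty":130,"tz":0,"turn":0},{"tx":-90,"ty":180,"tz":0,"turn":0},{"tx":-115,"ty":230,"tz":0,"turn":0}]'
python3 -m crank '[{"tx":-25,"ty":50,"tz":0,"turn":0},{"tx":-50,"ty":100,"tz":0,"turn":0},{"tx":-75,"ty":150,"tz":0,"turn":0},{"tx":-100,"ty":200,"tz":0,"turn":0},{"tx":-115,"ty":230,"tz":0,"turn":0}]'
python3 - <<'E'
from h import *
rel([.507,-.294,.3],-100.3)
print(np.array(ctrl.get_state()['joint_positions']).round(2))
E
```

```text
time: 48.38
position: [0.5462, 0.0608, 0.3028]
tool_rot: [3.087, 0.551, -0.008]
ft_force: [0.4, 0.4, -0.7]
grip_width: 0.204
grip_force: 20.0
time: 49.0
position: [0.5173, -0.1963, 0.3046]
tool_rot: [3.087, 0.545, -0.009]
ft_force: [-0.1, 0.4, -1.2]
grip_width: 0.207
grip_force: 20.0
rel [0.507, -0.294, 0.3] -> [-43.1  88.2   5.4] turn 6.07 | at [ 0.5173 -0.1963  0.3046] yaw -69.97 t 49.0 g 18.0 20.0 F [-0.1  0.4 -1.2]
[ 0.28  0.09  0.03  1.6   0.01  1.45 -0.91]
```

```bash
python3 -m crank '[{"tx":-22,"ty":44,"tz":0,"turn":2},{"tx":-43,"ty":88,"tz":0,"turn":4},{"tx":-43,"ty":88,"tz":0,"turn":6.07},{"tx":-43,"ty":88,"tz":0,"turn":6.07},{"tx":-43,"ty":88,"tz":0,"turn":6.07}]'
python3 - <<'E'
from h import *
brushdir();brushdir('scene')
for c in ('side','scene'):
    for r in ctrl.mark_of(c,'brush_tip')[:1]: print(c,np.array(r['xyz']).round(3),round(r['confidence'],2))
a=np.array([.984,-.179]);c0=np.array([.590,-.309]);s=np.array(ctrl.get_state()['position'])[:2]-c0
print('s',s@a,'lat',s@[.179,.984])
g=c0-.0845*a;rel([g[0],g[1],.2],-100.3)
E
```

```text
time: 49.62
position: [0.5092, -0.2891, 0.3058]
tool_rot: [3.124, -0.268, -0.004]
ft_force: [0.0, 0.7, -0.5]
grip_width: 0.203
grip_force: 20.0
side 406 dir [-0.08  -0.014 -0.997] down deg 85.3 rng [[0.484, -0.299, 0.182], [0.501, -0.283, 0.32]]
scene 205 dir [-0.101  0.045 -0.994] down deg 83.7 rng [[0.495, -0.296, 0.182], [0.52, -0.279, 0.318]]
side [ 0.482 -0.29   0.111] 0.71
scene [ 0.48  -0.287  0.113] 0.7
s -0.08293739167545663 lat 0.004703704897360832
rel [np.float64(0.506852), np.float64(-0.2938745), 0.2] -> [ -1.5   3.9 106.5] turn 0.07 | at [ 0.5093 -0.2895  0.3065] yaw -99.96 t 49.83 g 18.1 20.0 F [-0.  -1.1 -1.7]
```

```bash
python3 -m crank '[{"tx":-1,"ty":4,"tz":30,"turn":0},{"tx":-1,"ty":4,"tz":70,"turn":0},{"tx":-1,"ty":4,"tz":100,"turn":0},{"tx":-1,"ty":4,"tz":108,"turn":0},{"tx":-1,"ty":4,"tz":108,"turn":0}]'
python3 -m crank '[{"tx":0,"ty":0,"tz":3,"turn":0},{"tx":0,"ty":0,"tz":4,"turn":0},{"tx":0,"ty":0,"tz":4,"turn":0}]'
python3 - <<'E'
from h import *
brushdir()
a=np.array([.984,-.179]);c0=np.array([.590,-.309]);s=np.array(ctrl.get_state()['position'])[:2]-c0
print('s',s@a,'lat',s@[.179,.984]);rel([.5,-.3,.195])
E
```

```text
time: 50.45
position: [0.5073, -0.2946, 0.1989]
tool_rot: [3.122, -0.275, -0.003]
ft_force: [-0.4, -0.5, -1.4]
grip_width: 0.2
grip_force: 20.0
time: 50.82
position: [0.5073, -0.2948, 0.195]
tool_rot: [3.122, -0.275, -0.002]
ft_force: [-0.0, -0.3, -0.7]
grip_width: 0.205
grip_force: 20.0
side 331 dir [-0.065  0.001 -0.998] down deg 86.3 rng [[0.482, -0.305, 0.071], [0.498, -0.29, 0.207]]
s -0.0839577840535938 lat -0.0008548540308543363
rel [0.5, -0.3, 0.195] -> [-6.2  6.4 -0. ] turn 0 | at [ 0.5073 -0.2948  0.1949] yaw -100.09 t 50.88 g 17.6 20.0 F [ 0.5 -0.8 -1.7]
```

```bash
python3 -m crank '[{"tx":0,"ty":0,"tz":1,"turn":0},{"tx":10,"ty":0,"tz":2,"turn":0},{"tx":20,"ty":0,"tz":4,"turn":0},{"tx":30,"ty":0,"tz":6,"turn":0},{"tx":40,"ty":0,"tz":10,"turn":0}]' 8 3
python3 - <<'E'
from h import *
brushdir();rel([.5,-.3,.195])
E
python3 -m crank '[{"tx":10,"ty":0,"tz":4,"turn":0},{"tx":20,"ty":0,"tz":8,"turn":0},{"tx":30,"ty":0,"tz":13,"turn":0},{"tx":40,"ty":0,"tz":18,"turn":0},{"tx":46,"ty":0,"tz":21,"turn":0}]'
python3 - <<'E'
from h import *
brushdir('side','l1.png',(330,240,510,375,3.5));brushdir('scene');rel([.5,-.3,.195])
E
```

```text
time: 51.5
position: [0.5482, -0.3022, 0.1851]
tool_rot: [3.122, -0.275, 0.001]
ft_force: [1.4, -0.6, 3.8]
grip_width: 0.204
grip_force: 3.0
side 387 dir [-0.228  0.024 -0.973] down deg 76.8 rng [[0.506, -0.31, 0.067], [0.538, -0.294, 0.194]]
rel [0.5, -0.3, 0.195] -> [-48.5   6.8 -10.7] turn 0 | at [ 0.549  -0.3019  0.1843] yaw -100.03 t 51.55 g 18.0 3.0 F [ 2.2 -0.2  3.1]
time: 52.18
position: [0.592, -0.3099, 0.1624]
tool_rot: [3.123, -0.275, -0.005]
ft_force: [0.7, -0.9, 2.0]
grip_width: 0.208
grip_force: 3.0
side 462 dir [-0.491  0.062 -0.869] down deg 60.3 rng [[0.523, -0.317, 0.062], [0.584, -0.296, 0.169]]
scene 97 dir [-0.4    0.24  -0.884] down deg 62.2 rng [[0.536, -0.368, 0.061], [0.636, -0.292, 0.247]]
rel [0.5, -0.3, 0.195] -> [-92.3   6.7 -32.4] turn 0 | at [ 0.5919 -0.3098  0.1623] yaw -100.07 t 52.27 g 18.0 3.0 F [ 2.  -0.3  1.7]
```

View pics/l1.png

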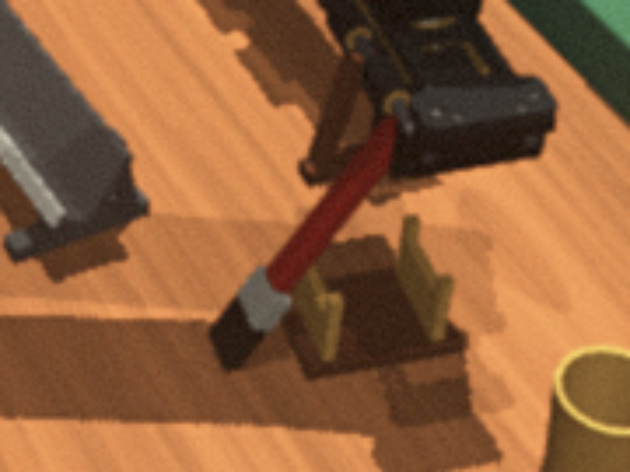

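The brush tilts as planned: bristles on the table at (230,345), leaning over the near fork at (325,310), between its horns. Continue laying it down.

```bash
python3 -m crank '[{"tx":13,"ty":0,"tz":5,"turn":0},{"tx":26,"ty":0,"tz":9,"turn":0},{"tx":36,"ty":0,"tz":16,"turn":0},{"tx":46,"ty":0,"tz":23,"turn":0},{"tx":52,"ty":0,"tz":31,"turn":0}]'
python3 - <<'E'
from h import *
brushdir();rel([.5,-.3,.195])
E
python3 -m crank '[{"tx":6,"ty":0,"tz":8,"turn":0},{"tx":10,"ty":0,"tz":16,"turn":0},{"tx":14,"ty":0,"tz":25,"turn":0},{"tx":17,"ty":0,"tz":34,"turn":0},{"tx":18,"ty":0,"tz":40,"turn":0}]'
python3 - <<'E'
from h import *
brushdir()
a=np.array([.984,-.179]);c0=np.array([.590,-.309]);s=np.array(ctrl.get_state()['position'])[:2]-c0
print('s',s@a,'lat',s@[.179,.984]);rel([.59,-.309,.067])
E
```

```text
time: 52.9
position: [0.6434, -0.3193, 0.1315]
tool_rot: [3.123, -0.275, -0.003]
ft_force: [0.0, 0.9, 0.2]
grip_width: 0.206
grip_force: 3.0
side 515 dir [-0.738  0.13  -0.662] down deg 41.4 rng [[0.546, -0.327, 0.057], [0.636, -0.3, 0.138]]
rel [0.5, -0.3, 0.195] -> [-144.6    6.8  -64.5] turn 0 | at [ 0.6433 -0.3189  0.13  ] yaw -100.06 t 52.95 g 18.2 3.0 F [ 0.4  0.1 -2.2]
time: 53.58
position: [0.6604, -0.3226, 0.0914]
tool_rot: [3.123, -0.276, -0.004]
ft_force: [-0.9, -0.5, 0.0]
grip_width: 0.21
grip_force: 3.0
side 505 dir [-0.926  0.153 -0.345] down deg 20.2 rng [[0.544, -0.329, 0.053], [0.652, -0.3, 0.098]]
s 0.07132176906494984 lat -0.000727030804629806
rel [0.59, -0.309, 0.067] -> [-71.2  -1.2  23.8] turn 0 | at [ 0.66   -0.3225  0.0906] yaw -100.08 t 53.62 g 17.9 3.0 F [-0.4 -0.2 -0.7]
```

```bash
python3 -m crank '[{"tx":2,"ty":0,"tz":7,"turn":0},{"tx":4,"ty":0,"tz":14,"turn":0},{"tx":4,"ty":0,"tz":19,"turn":0},{"tx":5,"ty":0,"tz":23,"turn":0},{"tx":5,"ty":0,"tz":24,"turn":0}]'
python3 -m crank '[{"tx":0,"ty":0,"tz":1,"turn":0},{"tx":0,"ty":0,"tz":2,"turn":0},{"tx":0,"ty":0,"tz":2,"turn":0}]'
python3 - <<'E'
from h import *
brushdir();rel([.59,-.309,.067])
E
```

```text
time: 54.25
position: [0.6651, -0.3238, 0.0679]
tool_rot: [3.123, -0.276, -0.004]
ft_force: [-0.4, 0.6, -0.1]
grip_width: 0.21
grip_force: 3.0
time: 54.62
position: [0.6654, -0.3238, 0.0664]
tool_rot: [3.122, -0.276, -0.002]
ft_force: [-0.1, 0.5, 0.9]
grip_width: 0.202
grip_force: 3.0
side 483 dir [-0.978  0.158 -0.132] down deg 7.6 rng [[0.544, -0.331, 0.052], [0.655, -0.3, 0.075]]
rel [0.59, -0.309, 0.067] -> [-76.8  -1.4  -0.5] turn 0 | at [ 0.6653 -0.3238  0.0664] yaw -100.09 t 54.67 g 18.3 3.0 F [0.7 0.3 0. ]
```

```bash
python3 -m crank '[{"tx":0,"ty":0,"tz":2,"turn":0},{"tx":0,"ty":0,"tz":4,"turn":0},{"tx":0,"ty":0,"tz":6,"turn":0},{"tx":0,"ty":0,"tz":6,"turn":0}]'
python3 -m crank '[{"tx":0,"ty":0,"tz":2,"turn":0},{"tx":0,"ty":0,"tz":4,"turn":0},{"tx":0,"ty":0,"tz":4,"turn":0}]'
python3 - <<'E'
from h import *
brushdir();rel([.59,-.309,.067])
E
```

```text
time: 55.18
position: [0.6651, -0.3238, 0.06]
tool_rot: [3.123, -0.276, -0.004]
ft_force: [0.5, 0.4, -0.8]
grip_width: 0.203
grip_force: 3.0
time: 55.55
position: [0.6651, -0.3238, 0.056]
tool_rot: [3.123, -0.276, -0.003]
ft_force: [-0.1, 0.1, -0.2]
grip_width: 0.206
grip_force: 3.0
side 470 dir [-0.984  0.173 -0.041] down deg 2.4 rng [[0.544, -0.331, 0.051], [0.656, -0.3, 0.066]]
rel [0.59, -0.309, 0.067] -> [-76.6  -1.4 -10.7] turn 0 | at [ 0.6651 -0.3238  0.0562] yaw -100.09 t 55.6 g 17.9 3.0 F [0.5 0.5 0.3]
```

```bash
python3 -m crank '[{"tx":0,"ty":0,"tz":2,"turn":0},{"tx":0,"ty":0,"tz":3,"turn":0},{"tx":0,"ty":0,"tz":3,"turn":0}]'
python3 -m crank '[{"tx":0,"ty":0,"tz":0,"turn":0},{"tx":0,"ty":0,"tz":0,"turn":0},{"tx":0,"ty":0,"tz":0,"turn":0},{"tx":0,"ty":0,"tz":0,"turn":0}]' 45 20
python3 -m crank '[{"tx":0,"ty":0,"tz":-20,"turn":0},{"tx":0,"ty":0,"tz":-60,"turn":0},{"tx":0,"ty":0,"tz":-110,"turn":0},{"tx":0,"ty":0,"tz":-150,"turn":0},{"tx":0,"ty":0,"tz":-150,"turn":0}]'
python3 -m crank '[{"tx":-50,"ty":-30,"tz":0,"turn":0},{"tx":-80,"ty":-85,"tz":0,"turn":0},{"tx":-80,"ty":-145,"tz":0,"turn":0},{"tx":-80,"ty":-205,"tz":0,"turn":0},{"tx":-80,"ty":-265,"tz":0,"turn":0}]'
python3 - <<'E'
from h import *
p,d=shot('side','r1.png',(330,240,530,390,3.2));A=cloud('side',d)
hsv=cv2.cvtColor(p,cv2.COLOR_RGB2HSV)
red=((hsv[...,0]<6)|(hsv[...,0]>174))&(hsv[...,1]>150)&(hsv[...,2]>50)
with np.errstate(all='ignore'): Q=A[red&(np.hypot(A[...,0]-.6,A[...,1]+.31)<.12)]
u=np.linalg.svd(Q-Q.mean(0),full_matrices=False)[2][0];print(len(Q),u.round(3),Q.mean(0).round(3),np.percentile(Q,[2,98],0).round(3).tolist())
for c in ('side','scene'):
    for q in ('brush','brush_tip','lid','pot_rim'):
        if c=='scene' and q=='brush': shot('scene')
        for r in ctrl.mark_of(c,q)[:2]: print(c,q,np.array(r['xyz']).round(3),round(r['confidence'],2))
rel([.475,.45,.2],-100)
print(np.array(ctrl.get_state()['joint_positions']).round(2))
E
```

```text
time: 55.98
position: [0.6652, -0.3239, 0.0532]
tool_rot: [3.123, -0.276, -0.003]
ft_force: [0.4, -0.8, 0.7]
grip_width: 0.21
grip_force: 3.0
time: 56.48
position: [0.6652, -0.3239, 0.0533]
tool_rot: [3.122, -0.276, -0.003]
ft_force: [-0.6, -0.4, 0.8]
grip_width: 0.496
grip_force: 0.0
time: 57.1
position: [0.668, -0.3241, 0.2106]
tool_rot: [3.119, -0.275, 0.013]
ft_force: [-1.2, 0.1, -0.2]
grip_width: 0.514
grip_force: 0.0
time: 57.72
position: [0.633, -0.0462, 0.2018]
tool_rot: [3.122, -0.276, -0.003]
ft_force: [0.4, -1.2, 0.5]
grip_width: 0.517
grip_force: 0.0
525 [-0.985  0.173 -0.001] [ 0.61  -0.318  0.058] [[0.545, -0.334, 0.05], [0.678, -0.3, 0.062]]
side brush_tip [ 0.48  -0.292  0.053] 0.98
side lid [0.21  0.265 0.008] 0.88
side lid [0.476 0.45  0.01 ] 0.72
side pot_rim [0.554 0.309 0.066] 0.59
scene brush [ 0.582 -0.31   0.054] 0.84
scene brush [0.554 0.307 0.   ] 0.39
scene brush_tip [ 0.475 -0.293  0.053] 0.74
scene lid [0.214 0.266 0.007] 0.87
scene lid [0.474 0.45  0.014] 0.74
scene pot_rim [0.55  0.308 0.066] 0.78
scene pot_rim [0.302 0.421 0.002] 0.28
rel [0.475, 0.45, 0.2] -> [-244.5 -463.8   -1.7] turn -0.05 | at [ 0.6331 -0.0499  0.2015] yaw -100.25 t 58.23 g 45.2 0.0 F [-0.9  0.  -0.2]
[ 0.02  0.31  0.01  1.55  0.    1.29 -1.72]
```

View pics/r1.png

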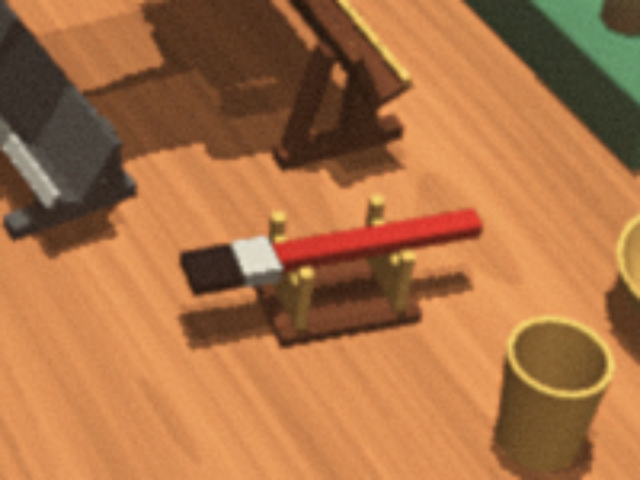

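The brush lies level in both forks, with handle at (380,240) and bristles at (208,268). Rise, go to the lid and look from the wrist.

```bash
python3 -m crank '[{"tx":0,"ty":0,"tz":-50,"turn":0},{"tx":-30,"ty":-50,"tz":-50,"turn":0},{"tx":-58,"ty":-105,"tz":-50,"turn":0},{"tx":-86,"ty":-160,"tz":-50,"turn":0},{"tx":-114,"ty":-214,"tz":-50,"turn":0}]' 60
python3 -m crank '[{"tx":-28,"ty":-54,"tz":0,"turn":0},{"tx":-56,"ty":-108,"tz":0,"turn":0},{"tx":-84,"ty":-160,"tz":0,"turn":0},{"tx":-112,"ty":-212,"tz":20,"turn":0},{"tx":-130,"ty":-250,"tz":50,"turn":0}]'
python3 -m crank '[{"tx":0,"ty":0,"tz":0,"turn":0},{"tx":0,"ty":0,"tz":0,"turn":0}]'
python3 - <<'E'
from h import *
p,d=shot('side'); A=cloud('side',d)
with np.errstate(all='ignore'):
    k=(np.hypot(A[...,0]-.475,A[...,1]-.45)<.04)&(A[...,2]>.03)&(A[...,2]<.06);K=A[k]
    print('knob side',len(K),K.min(0).round(4),K.max(0).round(4))
p,d=shot('wrist'); A=cloud('wrist',d)
with np.errstate(all='ignore'):
    k=(np.hypot(A[...,0]-.475,A[...,1]-.45)<.05)&(A[...,2]>.04)&(A[...,2]<.06);K=A[k]
    if len(K): print('knob wrist',len(K),np.percentile(K,[1,99],0).round(4).tolist())
    k=(np.hypot(A[...,0]-.475,A[...,1]-.45)<.09)&(A[...,2]>.01)&(A[...,2]<.025);K=A[k]
    if len(K): print('disc wrist',len(K),np.percentile(K,[.5,99.5],0).round(4).tolist())
shot('scene')
B=cloud('scene',shot('scene')[1]);lean(-.065,B=B);lean(.021,B=B)
rel([.475,.45,.045])
E
```

```text
time: 58.85
position: [0.5582, 0.1839, 0.2504]
tool_rot: [3.122, -0.278, -0.002]
ft_force: [1.1, 0.4, -0.2]
grip_width: 0.688
grip_force: 0.0
time: 59.48
position: [0.4737, 0.4544, 0.1993]
tool_rot: [3.126, -0.274, -0.001]
ft_force: [1.2, -0.0, -0.7]
grip_width: 0.686
grip_force: 0.0
time: 59.72
position: [0.4756, 0.4502, 0.1986]
tool_rot: [3.121, -0.278, -0.002]
ft_force: [1.2, 0.1, 0.4]
grip_width: 0.691
grip_force: 0.0
knob side 66 [0.4629 0.4301 0.0305] [0.4878 0.4671 0.0536]
knob wrist 566 [[0.4653, 0.4385, 0.0419], [0.4873, 0.4603, 0.0512]]
disc wrist 10205 [[0.4207, 0.3942, 0.0125], [0.5315, 0.5379, 0.0176]]
y -0.065 328 [ 0.6705 -0.0658  0.1243] lean 26.4 yaw -2.2
y 0.021 350 [0.6741 0.021  0.1255] lean 25.3 yaw -3.1
rel [0.475, 0.45, 0.045] -> [ -1.1  -0.5 154.7] turn 0 | at [0.476  0.4502 0.1997] yaw -100.26 t 59.92 g 60.1 0.0 F [-0.1  0.4 -0.3]
```

```bash
python3 -m crank '[{"tx":0,"ty":0,"tz":55,"turn":0},{"tx":0,"ty":0,"tz":110,"turn":0},{"tx":0,"ty":0,"tz":150,"turn":0},{"tx":0,"ty":0,"tz":160,"turn":0},{"tx":0,"ty":0,"tz":160,"turn":0}]'
python3 -m crank '[{"tx":0,"ty":0,"tz":0,"turn":0},{"tx":0,"ty":0,"tz":0,"turn":0},{"tx":0,"ty":0,"tz":0,"turn":0},{"tx":0,"ty":0,"tz":0,"turn":0},{"tx":0,"ty":0,"tz":0,"turn":0}]' 15 25
python3 -m crank '[{"tx":0,"ty":0,"tz":0,"turn":0},{"tx":0,"ty":0,"tz":0,"turn":0},{"tx":0,"ty":0,"tz":-30,"turn":0},{"tx":0,"ty":0,"tz":-80,"turn":0},{"tx":0,"ty":0,"tz":-115,"turn":0}]'
python3 - <<'E'
from h import *
shot('side');P=[]
for c in ('side','scene'):
    p,d=shot(c,'pot.png' if c=='scene' else None,(330,200,510,335,3.5)); A=cloud(c,d)
    with np.errstate(all='ignore'):
        k=(np.hypot(A[...,0]-.552,A[...,1]-.307)<.08)&(A[...,2]>.058)&(A[...,2]<.075);K=A[k]
    (x,y),r=cv2.minEnclosingCircle((K[:,:2]*1000).astype(np.float32));print(c,len(K),'rim',x,y,r,np.percentile(K,[1,99],0).round(4).tolist())
    for r in ctrl.mark_of(c,'pot_rim')[:1]: print(c,np.array(r['xyz']).round(4),round(r['confidence'],2))
rel([.5515,.3075,.155])
E
```

```text
time: 60.55
position: [0.4747, 0.4505, 0.0394]
tool_rot: [3.123, -0.277, -0.002]
ft_force: [-0.1, 0.2, 0.2]
grip_width: 0.685
grip_force: 0.0
time: 61.18
position: [0.474, 0.4504, 0.0387]
tool_rot: [3.122, -0.276, -0.003]
ft_force: [-0.2, -0.8, 1.4]
grip_width: 0.265
grip_force: 25.0
time: 61.8
position: [0.4744, 0.4518, 0.1551]
tool_rot: [3.124, -0.275, -0.002]
ft_force: [-0.2, 0.6, -1.1]
grip_width: 0.267
grip_force: 25.0
side 241 rim 551.256591796875 303.32891845703125 59.231014251708984 [[0.4958, 0.2486, 0.0582], [0.6028, 0.3593, 0.069]]
side [0.5502 0.3079 0.063 ] 0.9
scene 201 rim 552.6119384765625 305.5699462890625 56.8145751953125 [[0.4986, 0.2512, 0.0581], [0.6078, 0.3587, 0.0676]]
scene [0.5506 0.3099 0.0707] 0.89
rel [0.5515, 0.3075, 0.155] -> [101.8 127.3  -2.2] turn 0 | at [0.4736 0.4507 0.1519] yaw -100.09 t 62.05 g 23.4 25.0 F [-1.   0.5 -2.4]
```

```bash
python3 -m crank '[{"tx":25,"ty":32,"tz":0,"turn":0},{"tx":50,"ty":64,"tz":0,"turn":0},{"tx":75,"ty":96,"tz":0,"turn":0},{"tx":99,"ty":128,"tz":0,"turn":0},{"tx":99,"ty":128,"tz":0,"turn":0}]'
python3 -m crank '[{"tx":0,"ty":0,"tz":20,"turn":0},{"tx":0,"ty":0,"tz":35,"turn":0},{"tx":0,"ty":0,"tz":35,"turn":0}]'
python3 - <<'E'
from h import *
rel([.549,.3075,.0935])
E
```

```text
time: 62.68
position: [0.5509, 0.302, 0.1516]
tool_rot: [3.116, -0.287, -0.006]
ft_force: [0.1, 0.1, -1.6]
grip_width: 0.27
grip_force: 25.0
time: 63.05
position: [0.5468, 0.308, 0.1161]
tool_rot: [3.12, -0.272, -0.01]
ft_force: [0.3, 0.4, -0.9]
grip_width: 0.266
grip_force: 25.0
rel [0.549, 0.3075, 0.0935] -> [ 2.4 -0.1 22.6] turn 0 | at [0.5468 0.308  0.1161] yaw -99.96 t 63.05 g 23.1 25.0 F [ 0.3  0.4 -0.9]
```

```bash
python3 -m crank '[{"tx":2,"ty":0,"tz":6,"turn":0},{"tx":2,"ty":0,"tz":12,"turn":0},{"tx":2,"ty":0,"tz":18,"turn":0},{"tx":2,"ty":0,"tz":21,"turn":0},{"tx":2,"ty":0,"tz":21,"turn":0}]'
python3 - <<'E'
from h import *
rel([.549,.3075,.0935])
shot('side','lidon.png',(270,140,360,207,6))
E
```

```text
time: 63.68
position: [0.551, 0.3071, 0.0981]
tool_rot: [3.122, -0.276, -0.003]
ft_force: [-0.2, 0.0, -1.1]
grip_width: 0.269
grip_force: 25.0
rel [0.549, 0.3075, 0.0935] -> [-2.  -0.1  4.6] turn 0 | at [0.551  0.3071 0.0981] yaw -100.09 t 63.67 g 23.4 25.0 F [-0.2  0.  -1.1]
```

```bash
python3 -m crank '[{"tx":-1,"ty":0,"tz":2,"turn":0},{"tx":-1,"ty":0,"tz":4,"turn":0},{"tx":-1,"ty":0,"tz":5,"turn":0},{"tx":-1,"ty":0,"tz":5,"turn":0}]'
python3 -m crank '[{"tx":0,"ty":0,"tz":0,"turn":0},{"tx":0,"ty":0,"tz":0,"turn":0},{"tx":0,"ty":0,"tz":0,"turn":0},{"tx":0,"ty":0,"tz":0,"turn":0}]' 55
python3 -m crank '[{"tx":0,"ty":0,"tz":-30,"turn":0},{"tx":0,"ty":0,"tz":-80,"turn":0},{"tx":0,"ty":0,"tz":-130,"turn":0},{"tx":-50,"ty":50,"tz":-150,"turn":0},{"tx":-100,"ty":100,"tz":-150,"turn":0}]'
python3 -m crank '[{"tx":0,"ty":0,"tz":0,"turn":0},{"tx":0,"ty":0,"tz":0,"turn":0},{"tx":0,"ty":0,"tz":0,"turn":0}]'
python3 - <<'E'
from h import *
for c in ('side','scene'):
    p,d=shot(c,c+'_end.png'); A=cloud(c,d)
    with np.errstate(all='ignore'):
        k=(np.hypot(A[...,0]-.551,A[...,1]-.307)<.075)&(A[...,2]>.062)&(A[...,2]<.08)&(np.hypot(A[...,0]-.551,A[...,1]-.307)>.02);K=A[k]
    K=K[np.abs(K[:,2]-np.median(K[:,2]))<.006]
    n=np.linalg.svd(K-K.mean(0),full_matrices=False)[2][2];print(c,len(K),K.mean(0).round(4),'tilt',np.degrees(np.arccos(abs(n[2]))).round(1))
    for q in('lid','pot','brush'):
        for r in ctrl.mark_of(c,q)[:1]: print(c,q,np.array(r['xyz']).round(3),round(r['confidence'],2))
    if c=='scene': lean(-.065,B=A);lean(.021,B=A)
rel([.5,0,.3])
E
```

```text
time: 64.22
position: [0.55, 0.3074, 0.0937]
tool_rot: [3.122, -0.276, -0.003]
ft_force: [-1.1, -0.4, 2.8]
grip_width: 0.27
grip_force: 25.0
time: 64.72
position: [0.5501, 0.3074, 0.0932]
tool_rot: [3.123, -0.276, -0.003]
ft_force: [-0.5, -0.6, -1.0]
grip_width: 0.601
grip_force: 0.0
time: 65.35
position: [0.4498, 0.2383, 0.245]
tool_rot: [3.125, -0.275, 0.001]
ft_force: [-0.4, -1.0, 1.4]
grip_width: 0.632
grip_force: 0.0
time: 65.72
position: [0.4509, 0.239, 0.2435]
tool_rot: [3.123, -0.275, -0.002]
ft_force: [0.4, -0.7, -0.6]
grip_width: 0.628
grip_force: 0.0
side 609 [0.5483 0.2978 0.0698] tilt 0.2
side lid [0.55  0.313 0.067] 0.86
side pot [0.553 0.306 0.004] 0.74
side brush [ 0.588 -0.311  0.05 ] 0.6
scene 797 [0.558  0.3036 0.0683] tilt 0.2
scene lid [0.556 0.306 0.068] 0.88
scene pot [ 0.552  0.304 -0.001] 0.91
scene brush [ 0.581 -0.31   0.052] 0.68
y -0.065 349 [ 0.6706 -0.0665  0.124 ] lean 25.0 yaw -2.6
y 0.021 356 [0.6741 0.0209 0.1258] lean 25.0 yaw -4.0
rel [0.5, 0, 0.3] -> [ 90.8 226.3 -55.4] turn 0 | at [0.45   0.2383 0.2431] yaw -100.08 t 66.12 g 54.9 0.0 F [-0.4 -0.2 -0. ]
```

View pics/scene_end.png

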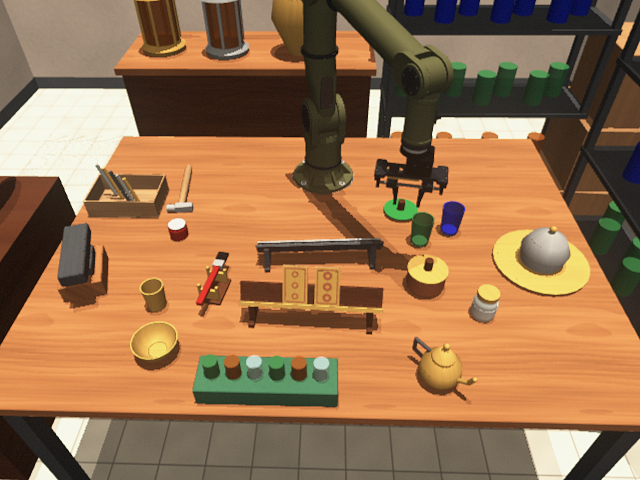

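The final view shows the rack empty, with both panels on the easel at (294,287) and (327,287). The brush is in the rest at (213,280), the lid is level on the pot at (428,270), and the other objects have not moved. Handing in.

```bash
python3 -c "
from bench import ctrl
print(ctrl.close_job())"
```

```text
the job is handed in; nothing more can be done
None
```

I handed the job in at about 66 s of the 210 s. Both panels on the rack now stand on the easel, brass face out; the brush was dipped and lies in both forks of the rest, and the lid sits level on the pot. I was not shown the verdict.

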